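Load and seal the culture chamber

ROBOT

A 6-joint arm with a two-finger parallel gripper is mounted at the origin on the work surface. World frame = base frame: x ahead of the robot, y to its left, z up, the work surface at z = 0. Lengths are in mm, angles in rad, forces in N, time in s.
With the tool pointing down it reaches from about 350 to 1000 mm from the base axis. Payload 7.1 kg.
Tool frame: the origin (TCP) lies at the very end of the fingers, on their centre line; the grasp point (between the pads) lies r.grip_point_offset behind it (r.grip_point_offset is the distance from the TCP to the grasp point, in mm); z points along the fingers, y is the direction in which the jaws open and shut (so a half turn about z gives the same grasp; the last joint's range is limited). The gripper opens to 85 mm and grips with 20 to 120 N. Pads are 22 mm wide; open, the fingers measure 114 mm over their backs; the gripper's body (76 mm by 85 mm) begins 54 mm behind the grasp point. The pads swing forward as they close: fully open they stand 13 mm farther back than shut.
Start: joints at [-1.178, 0.423, 1.63, -0, 1.089, -0.019], TCP at [250.177, -572.727, 231.319] pointing down, gripper open.
Joint ranges: [-3, 3], [-0.9, 2.11], [0.09, 2.58], [-1.31, 4.45], [0.11, 2.69], [-2.54, 2.54]. Speed limits (rad/s): [2.39, 2.39, 3.01, 3.14, 3.14, 3.14].

INTERFACE

Orientations are given as a unit quaternion [x, y, z, w].
In Python, from bench import r gives the robot as it stands.
- The arm moves only by the tool play_rows, never from a script. Its argument "rows" is a list of rows, each a list of 7 numbers: the shift along the tool's x, y, z in cm, then the turn, a rotation vector about the tool's x, y, z in rad, then the opening, from -1 (shut) to 1 (fully open). A call has 1 to 5 rows; each row shifts and turns the pose as measured when the row begins, along the tool's axes as they then stand; what a row does not reach is not made up. A row lasts 1/8 s, in which the tool goes at most 62.5 mm and 10.7 degrees, less where a joint would pass 70% of its speed; a pose out of reach is approached as far as the arm can. A call is refused whole if a number of a shift passes 6.25 or a number of a turn 0.188, either way. A call with a gripper value outside its range is refused whole. The fingers move at their own pace and stop on an object; "grip_force" is the grip in N (left out, the last holds). Time passes only in rows, so rows that do not move let the fingers close. It gives the time, the measured TCP pose, the force and the opening at its end, in the units of the state.
- r.get_obs(): the state, without advancing time (a new reading comes with each control period).
- r.read_camera(name): name is "scene" or "top"; returns a dict with "pixels" (384x512x3 uint8, red, green, blue), "z_map" (384x512 float32, mm along the optical axis (not along the pixel's ray), 0 where there is no reading), "fx", "fy", "cx", "cy" (pixels), "rvec" (rotation vector, rad) and "tvec" (3), from world to camera coordinates, as OpenCV has them. Camera axes: x right, y down, z forward; pixel columns grow to the right and rows downward; lengths in mm; the calibration is good to about 2 mm. A picture is of the moment at which its call begins.
- r.close_job(): hands the job in, once; it reports no verdict.
The state is a dict: "time": time; "q": joint angles; "joint_velocities": joint speeds; "tau": joint torques, N m; "tcp_pos": TCP position; "tcp_rot": TCP orientation; "ft_force": force on the tool from outside, world axes, zero at the start; "moment": the same for the moment, N m; "finger_gap": finger opening in mm.
Only numpy, scipy, OpenCV 4.12 (cv2) and the standard library are available. Lean on these libraries where they do the work, as an engineer would, in place of code of your own. Each camera call takes 0.05 s, during which the arm holds its last target. There are 200 camera calls.

TASK

First raise the chamber's vent lever fully, and then set every small culture dish that is on the bench flat on the stage, each centred on its own ring between the stops. Then put the clear lid gently on the gasket over them, the same way as the stage, and press it down firmly corner by corner in turn until it sits flat and sealed all round; only then lower the vent lever fully. Leave the other things on the bench where they are.

Things in the scene. Friction and masses are not known exactly. Their poses are not given: they have to be found in the camera images.
- chamber: Fixed chamber base: aluminium plate 154 (x) x 262 (y) x 10 mm, with a steel stage 100 x 210 mm on it, top 20 mm above the bench. Origin: centre of the underside; z up. Four ringed stations in a row along y, between black stops 4 mm thick (y), 40 mm long, 5 mm high, 46 mm apart. A gasket runs round the stage, its corners standing up to 16 mm above the bench. Vent head beside the plate at y -155 mm, 50 mm high
- station0 (a point): Centre of the engraved ring of a sample station, on the stage top, at y -75 mm of the chamber
- station1 (a point): Centre of the engraved ring of a sample station, on the stage top, at y -25 mm of the chamber
- station2 (a point): Centre of the engraved ring of a sample station, on the stage top, at y 25 mm of the chamber
- station3 (a point): Centre of the engraved ring of a sample station, on the stage top, at y 75 mm of the chamber
- vent (a joint): Angle of the vent lever: 0 = fully lowered (lever level, vent shut), 0.95 rad = fully raised (vent open). It stays where it is left; moving it takes about 1.1 N at the tip.
- vent_tip (a point): Centre of the black cross-barrel at the end of the vent lever: 16 mm diameter, 20 mm long along the chamber's y, 75 mm from the pivot. Lowered, it lies towards the chamber's -x from the pivot; raising lifts it in an arc about the pivot. It can be pinched end to end from above
- vent_pivot (a point): Pivot of the vent lever, axis along the chamber's y, 42 mm above the bench
- gasket0 (a joint): How far the gasket corner at -x -y of the chamber (57 mm, 112 mm from its centre) is squeezed: 0 = proud, 0.006 m = fully down. It gives way at about 9 N and stays where it is pressed.
- gasket1 (a joint): How far the gasket corner at -x +y of the chamber (57 mm, 112 mm from its centre) is squeezed: 0 = proud, 0.006 m = fully down. It gives way at about 9 N and stays where it is pressed.
- gasket2 (a joint): How far the gasket corner at +x +y of the chamber (57 mm, 112 mm from its centre) is squeezed: 0 = proud, 0.006 m = fully down. It gives way at about 9 N and stays where it is pressed.
- gasket3 (a joint): How far the gasket corner at +x -y of the chamber (57 mm, 112 mm from its centre) is squeezed: 0 = proud, 0.006 m = fully down. It gives way at about 9 N and stays where it is pressed.
- lid_grip (a point): Centre of the lid's grip bar (14 wide x 70 long in y x 14 mm high), 64 mm above the rim. Clear lid, 300 g: upturned box 118 x 228 x 38 mm, walls 5 mm, fits over the stage with 4 mm to spare, either way round, long side along the chamber's y. Bar is 80 mm above the bench on fresh gasket, 74 sealed. Press marks on top face, 26 mm below this point, 49 (x), 103 mm (y) from it. Two ribs inside (x = 25.5 mm either side) keep centred dishes in place
- dish0_mid (a point): Centre of a small closed culture dish: disc 36 mm in diameter, 14 mm high, 25 g, rigid, may lie either face up (None if absent: 3 or all 4 of them are there)
- dish1_mid (a point): Centre of a small closed culture dish: disc 36 mm in diameter, 14 mm high, 25 g, rigid, may lie either face up (None if absent: 3 or all 4 of them are there)
- dish2_mid (a point): Centre of a small closed culture dish: disc 36 mm in diameter, 14 mm high, 25 g, rigid, may lie either face up (None if absent: 3 or all 4 of them are there)
- dish3_mid (a point): Centre of a small closed culture dish: disc 36 mm in diameter, 14 mm high, 25 g, rigid, may lie either face up (None if absent: 3 or all 4 of them are there)
- pot: small jar, 30 mm diameter, 42 mm high, leave alone; origin at the centre of its underside
- timer: small square timer, 34 x 34 x 22 mm high, leave alone; origin at the centre of its underside
- reagent: reagent bottle, 52 mm diameter, 85 mm high, leave alone; origin at the centre of its underside
- slidebox: slide box 40 x 85 x 30 mm high, leave alone; origin at the centre of its underside
- beaker: glass beaker 60 mm diameter, 75 mm high, leave alone; origin at the centre of its underside
- spatula: spatula lying flat, 160 mm long, leave alone; origin at its handle/blade axis
- marker: marker pen lying flat, 14 mm thick, 134 mm long, leave alone; origin at the centre of its underside
Not all that is in view belongs to the job. What is shaped like the part that bears dish0_mid but green or purple is not meant.

How it is judged:
By the outcome, as a careful person would: the job done as asked, in the order asked, and still so for the second after the job is handed in, with the robot touching nothing.
Of dish0, dish1, dish2, dish3 only 3 to 4 are there at a start; the rules pass over those that are not, and their reading is None.
At some moment in a run one of dish0, dish1, dish2, dish3 may be knocked a few centimetres aside while the robot is not near it.
Once in a run the grip may slacken for a moment while it holds something.
It also fails if it takes over 210 s, if anything falls off the work surface, if the arm or the gripper's body presses on something with over 40 N, if the wrist force passes 120 N, or if a joint passes its speed limit or range.

## Working session

There is one attempt and no reset: what is moved stays moved. The work goes in short steps, Python scripts to look and compute and a tool call to move; the robot and the scene stay as the last step left them, time stands still between calls to the robot, and variables do not carry over. Pictures are saved under pics/ and viewed, about 12 in all and at most 16, crops included, and the job is handed in when it is done.

Besides the shell and the picture viewer there is one more tool, called after "Request:" as a command line: name --pt "numbers of a row" for each row, then --argument value for the rest. play_rows: Moves the arm, as the interface text tells. Its arguments: {"type":"object","properties":{"rows":{"type":"array"},"grip_force":{"type":"number"}},"required":["rows"]}

```bash
mkdir -p pics; ls; cat > h.py <<'E'
import numpy as np, cv2
from bench import r
from scipy.spatial.transform import Rotation as R
def cam(n,save=None):
    c=r.read_camera(n)
    if save: cv2.imwrite('pics/'+save,c['pixels'][:,:,::-1])
    return c
def ray(c,u,v,z):
    M=R.from_rotvec(np.ravel(c['rvec'])).as_matrix(); t=np.ravel(c['tvec'])
    o=-M.T@t; d=M.T@np.array([(u-c['cx'])/c['fx'],(v-c['cy'])/c['fy'],1])
    return o+d*(z-o[2])/d[2]
def proj(c,p):
    M=R.from_rotvec(np.ravel(c['rvec'])).as_matrix(); q=M@np.array(p)+np.ravel(c['tvec'])
    return q[0]/q[2]*c['fx']+c['cx'],q[1]/q[2]*c['fy']+c['cy']
def cloud(c):
    M=R.from_rotvec(np.ravel(c['rvec'])).as_matrix(); t=np.ravel(c['tvec'])
    v,u=np.mgrid[:384,:512]; z=c['z_map']
    P=np.stack([(u-c['cx'])/c['fx']*z,(v-c['cy'])/c['fy']*z,z],-1)-t
    return P@M
E
python3 - <<'E'
from h import *
for n in('top','scene'):
    c=cam(n,n+'0.png'); print(n,c['fx'],c['cx'],c['cy'],np.round(c['rvec'],3),np.round(c['tvec'],1))
    print([np.round(ray(c,u,v,0)) for u,v in((0,0),(511,0),(511,383),(0,383))])
o=r.get_obs();print(o,r.grip_point_offset)
E
```

```text
pics
top 499.9095373010749 260.31099212196375 191.66588857306488 [ 2.166 -2.142  0.116] [  25.4  568.7 1378.4]
[array([1154.,  835.,    0.]), array([1163., -717.,    0.]), array([  50., -664.,    0.]), array([ 28., 750.,   0.])]
scene 483.01861990155135 255.7175460891087 188.30842510177666 [ 2.437  1.056 -0.266] [-393.  -316.1 1806.4]
[array([-895., -129.,    0.]), array([ 605., 1497.,    0.]), array([1463.,  132.,    0.]), array([ 500., -894.,    0.])]
{'time': 0.1, 'q': array([-1.17800958e+00,  4.23810666e-01,  1.63062634e+00, -3.95055030e-05,
        1.08859289e+00, -1.90004019e-02]), 'joint_velocities': array([-5.56316404e-04, -2.00839492e-04, -3.86552495e-03,  1.60650213e-03,
       -1.14945650e-03,  2.91921982e-05]), 'tau': array([-1.95350212e-04, -5.58428764e+01, -2.82445407e+01, -1.97828587e-05,
        2.99106141e-03, -3.66282347e-05]), 'tcp_pos': array([ 249.9755495 , -572.28266555,  230.58953181]), 'tcp_rot': array([ 9.78876563e-01,  2.04450867e-01, -1.50714136e-04, -7.02856873e-04]), 'ft_force': array([-0.74862105,  0.04583676, -0.46015665]), 'moment': array([ 0.00724371, -0.00670451, -0.07080236]), 'finger_gap': 85.5586129021798} 18.700000000000003
```

View pics/top0.png

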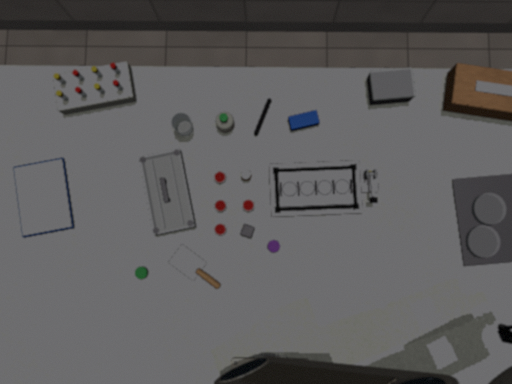

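View pics/scene0.png

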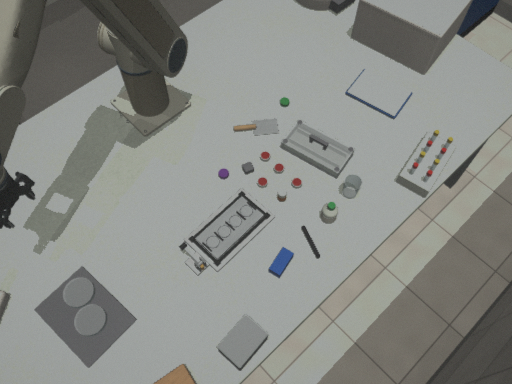

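The top view shows four red dishes at (220,177), (220,205), (248,205) and (220,229), the lid at (168,193), the chamber at (316,188) and the vent lever at about (371,187). The scene view agrees.

```bash
cat > meas.py <<'E'
from h import *
def reds(c,z=14):
    h=cv2.cvtColor(c['pixels'],cv2.COLOR_RGB2HSV); m=(((h[...,0]<10)|(h[...,0]>170))&(h[...,1]>120)&(h[...,2]>70)).astype(np.uint8)
    n,l,s,ce=cv2.connectedComponentsWithStats(m)
    return [(s[i,4],ce[i],ray(c,*ce[i],z)) for i in range(1,n) if s[i,4]>12]
E
python3 - <<'E'
from meas import *
c=cam('top');s=cam('scene')
for n,k in(('top',c),('scene',s)):
    for a,ce,p in reds(k): print(n,a,np.round(ce,1),np.round(p,1))
P=cloud(c)
g=cv2.cvtColor(c['pixels'],cv2.COLOR_RGB2GRAY)
# gasket
m=((g<45)).astype(np.uint8); m[:155]=0;m[220:]=0;m[:,:265]=0;m[:,363:]=0
pts=np.argwhere(m)[:,::-1].astype(np.float32)
W=np.array([ray(c,u,v,15)[:2] for u,v in pts],np.float32); print('gasket',len(W),cv2.minAreaRect(W))
# lid by height
sub=P[140:245,130:205].reshape(-1,3); 
for lo,hi in((30,50),(58,80)):
    q=sub[(sub[:,2]>lo)&(sub[:,2]<hi)]
    if len(q)>5: print('lid',lo,len(q),np.median(q[:,2]),cv2.minAreaRect(q[:,:2].astype(np.float32)),q.mean(0))
for n,k,b in(('top',c,(130,400,150,250)),('scene',s,(170,370,110,280))):
    im=k['pixels'][b[2]:b[3],b[0]:b[1],::-1]; f=3 if n=='top' else 4
    cv2.imwrite(f'pics/{n}1.png',cv2.resize(im,None,fx=f if f<4 else 4,fy=f,interpolation=cv2.INTER_CUBIC) if n=='scene' else cv2.resize(im[:,0:],(800,296),interpolation=cv2.INTER_CUBIC))
for u,v in((160,190),(185,165),(168,186),(163,215),(316,173),(370,187),(373,199)): print(u,v,np.round(P[v,u]))
E
```

```text
top 19 [112.4  64.9] [944.8 475.8  14. ]
top 19 [74.8 72.2] [921.7 586.4  14. ]
top 17 [115.2  82.4] [891.3 464.7  14. ]
top 17 [77.7 89.2] [869.5 575.   14. ]
top 70 [219.4 176.6] [613.2 150.6  14. ]
top 70 [219.9 205.2] [530.6 147.2  14. ]
top 71 [247.9 204.9] [532.3  67.2  14. ]
top 70 [219.7 228.9] [462.8 146.3  14. ]
scene 13 [429.5 142.2] [821.7 613.1  14. ]
scene 15 [443.6 149.4] [874.2 624.3  14. ]
scene 37 [264.9 154.6] [461.6 149.3  14. ]
scene 14 [415.5 164.3] [844.8 502.   14. ]
scene 40 [278.7 166.8] [530.2 149.1  14. ]
scene 16 [429.5 172. ] [896.8 512.1  14. ]
scene 44 [262.2 180.9] [531.8  69.1  14. ]
scene 42 [296.7 181.4] [612.7 153.1  14. ]
gasket 596 ((583.257080078125, -125.56173706054688), (124.6128158569336, 233.56686401367188), 2.843376398086548)
lid 30 3198 38.12402795953797 ((568.2344970703125, 298.4399719238281), (229.3079833984375, 120.15270233154297), 12.618142127990723) [566.44984872 297.03917767  38.07807573]
lid 58 140 70.57144708680565 ((567.0474853515625, 297.53814697265625), (70.65386962890625, 14.138956069946289), 12.027297973632812) [567.7335893  296.93385639  70.36210108]
160 190 [569. 315.  42.]
185 165 [650. 254.  -7.]
168 186 [581. 293.  40.]
163 215 [499. 305.  37.]
316 173 [ 625. -127.   22.]
370 187 [ 588. -282.   15.]
373 199 [ 548. -280.   58.]
```

View pics/top1.png

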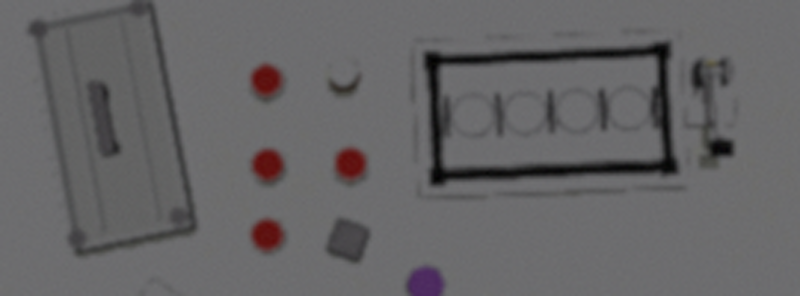

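View pics/scene1.png

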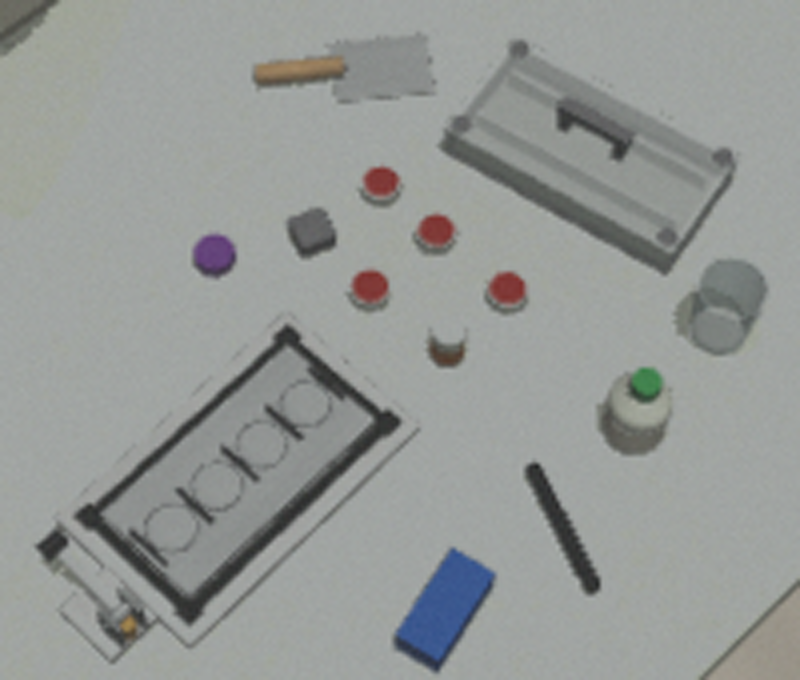

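```bash
python3 - <<'E'
from meas import *
c=cam('top');s=cam('scene')
T=lambda L:[(130+x/2.963,150+y/2.96) for x,y in L]
S=lambda L:[(170+x/4,110+y/4) for x,y in L]
def fit(n,k,L,z):
    W=np.array([ray(k,u,v,z)[:2] for u,v in L]); 
    e=W-W.mean(0)
    print(n,np.round(W.mean(0),1),'sides',np.round(np.linalg.norm(np.roll(W,-1,0)-W,axis=1),1),'angs',np.round(np.degrees([np.arctan2(*(W[(i+1)%4]-W[i])[::-1])for i in range(4)]),1))
fit('lid top',c,T([(38,28),(140,7),(180,215),(77,238)]),38); fit('lid sc',s,S([(519,47),(723,157),(667,236),(460,123)]),38)
fit('gk top',c,T([(432,60),(662,49),(670,166),(438,176)]),16); fit('gk sc',s,S([(288,336),(387,423),(191,608),(90,515)]),16)
# gasket minrect scene
g=cv2.cvtColor(s['pixels'],cv2.COLOR_RGB2GRAY)
a=T([(721,147)])[0];b=S([(50,545)])[0]
# triangulate tip
best=min(range(20,120),key=lambda z:np.linalg.norm(ray(c,*a,z)-ray(s,*b,z)))
print('tip',best,ray(c,*a,best),ray(s,*b,best))
# rings in top: upscaled
P=cloud(c); print(np.round(P[196:204,366:380,2]))
E
```

```text
lid top [567.2 296.5] sides [ 99.9 204.6  99.5 206.1] angs [ -77.6 -167.5  103.3   12.6]
lid sc [568.3 299.8] sides [207.2  97.3 205.9  99.3] angs [  12.3  -77.7 -167.1  103. ]
gk top [ 582.8 -126.4] sides [223.3 114.1 223.  113.2] angs [ -86.6 -176.7   93.1    3.4]
gk sc [ 586.2 -123.9] sides [114.  220.1 113.  222.9] angs [   2.2  -87.1 -176.3   93.1]
tip 50 [ 547.40902106 -282.9408689    50.        ] [ 547.75433119 -282.98959327   50.        ]
[[-4.000e+00 -6.000e+00 -0.000e+00  3.000e+00  1.000e+00 -3.000e+00
   5.000e+01  5.500e+01  5.200e+01  3.000e+00  3.000e+00 -5.000e+00
   0.000e+00 -3.000e+00]
 [-2.000e+00 -4.000e+00  1.000e+00 -3.000e+00  5.700e+01  5.400e+01
   5.900e+01  5.600e+01  5.700e+01  5.400e+01  6.000e+01  5.700e+01
  -3.000e+00 -0.000e+00]
 [-2.000e+00 -2.000e+00  2.000e+00 -3.000e+00  5.600e+01  5.800e+01
   6.100e+01  5.800e+01  6.100e+01  5.400e+01  5.700e+01  6.000e+01
  -0.000e+00  1.000e+00]
 [ 1.000e+00  4.000e+00 -6.000e+00 -0.000e+00  5.500e+01  6.000e+01
   5.500e+01  5.700e+01  1.437e+03  5.900e+01  6.000e+01  5.800e+01
   2.000e+00 -0.000e+00]
 [-4.000e+00  3.000e+00 -3.000e+00 -2.000e+00  5.400e+01  5.700e+01
   5.600e+01  6.100e+01  5.800e+01  6.100e+01  5.400e+01  5.700e+01
   1.000e+00 -3.000e+00]
 [-1.000e+00 -2.000e+00 -4.000e+00  1.000e+00  5.400e+01  5.200e+01
   5.900e+01  6.000e+01  6.000e+01  5.600e+01  5.300e+01  5.700e+01
   2.000e+00 -2.000e+00]
 [-5.000e+00  3.000e+00 -3.000e+00  1.000e+00  5.100e+01  5.500e+01
   5.400e+01  5.400e+01  5.700e+01  5.200e+01  5.100e+01  5.200e+01
  -1.000e+00 -5.000e+00]
 [ 2.000e+00  0.000e+00  2.000e+00 -1.000e+00  0.000e+00  5.000e+00
  -5.000e+00  5.000e+00  2.000e+00  3.000e+00  1.000e+00  6.000e+00
   2.000e+00  5.000e+00]]
```

Request:
play_rows --pt "6 0 0 0 0 0.18 1" --pt "6 0 0 0 0 0.18 1"

```text
time: 0.55
tcp_pos: [362.0, -536.1, 231.0]
tcp_rot: [1.0, 0.019, -0.0, -0.0]
ft_force: [0.4, -0.7, 0.5]
finger_gap: 85.4
```

Request:
play_rows --pt "3.25 -4.1 2.3 0 0 0 1" --pt "3.25 -4.1 2.3 0 0 0 1" --pt "3.25 -4.1 2.3 0 0 0 1" --pt "3.25 -4.1 2.3 0 0 0 0.2" --pt "3.25 -4.1 2.3 0 0 -0.014 0.2"

```text
time: 1.18
tcp_pos: [525.3, -322.7, 115.0]
tcp_rot: [1.0, 0.024, 0.002, 0.003]
ft_force: [0.5, 1.2, 0.7]
finger_gap: 52.4
```

Request:
play_rows --pt "3.25 -4.1 1 0 0 0 0" --pt "0 0 0 0 0 0 0" --grip_force 30

```text
time: 1.42
tcp_pos: [557.4, -275.3, 102.4]
tcp_rot: [1.0, 0.026, 0.001, 0.002]
ft_force: [0.9, 0.4, -0.6]
finger_gap: 42.6
```

Request:
play_rows --pt "-1.0 0.7 0.5 0 0 0 0" --pt "0 0 3 0 0 0 0" --pt "0 0 2.9 0 0 0 0" --pt "0 0 0 0 0 0 0"

```text
time: 1.92
tcp_pos: [544.5, -288.5, 37.9]
tcp_rot: [1.0, 0.024, 0.002, 0.003]
ft_force: [-0.5, 0.7, -0.3]
finger_gap: 42.5
```

```bash
python3 - <<'E'
from h import *
for n,b in(('top',(320,150,100,75)),('scene',(150,200,100,75))):
    c=cam(n);x,y,w,hh=b
    cv2.imwrite(f'pics/{n}2.png',cv2.resize(c['pixels'][y:y+hh,x:x+w,::-1],None,fx=4,fy=4,interpolation=cv2.INTER_CUBIC))
a,b=[cv2.imread(f'pics/{n}2.png') for n in('top','scene')]
cv2.imwrite('pics/v2.png',np.hstack([a,b]))
E
```

```text
(no output)
```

View pics/v2.png

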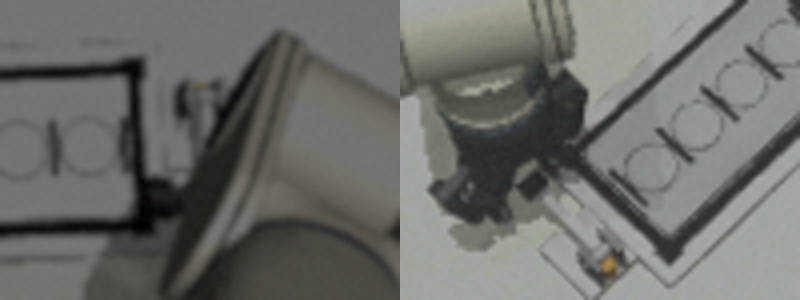

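Request:
play_rows --pt "0.3 -0.5 0 0 0 0 0" --pt "0 0 0 0 0 0 -0.7" --pt "0 0 0 0 0 0 -0.7" --pt "0 0 0 0 0 0 -0.7" --pt "0 0 0 0 0 0 -0.7" --grip_force 25

```text
time: 2.65
tcp_pos: [550.0, -282.6, 43.5]
tcp_rot: [1.0, 0.024, 0.005, 0.004]
ft_force: [-0.8, -2.2, -2.2]
finger_gap: 19.2
```

Request:
play_rows --pt "0.2 0 -1.25 0 0 0 -0.7" --pt "0.4 0 -1.2 0 0 0 -0.7" --pt "0.65 0 -1.1 0 0 0 -0.7" --pt "0.8 0 -1.0 0 0 0 -0.7" --pt "0.95 0 -0.8 0 0 0 -0.7"

```text
time: 3.28
tcp_pos: [581.7, -280.7, 100.4]
tcp_rot: [1.0, 0.024, 0.005, 0.004]
ft_force: [1.9, -0.5, -10.3]
finger_gap: 19.3
```

Request:
play_rows --pt "0.2 0 -0.15 0 0 0 -0.7" --pt "0 0 0 0 0 0 -0.7"

```text
time: 3.52
tcp_pos: [582.6, -280.7, 101.1]
tcp_rot: [1.0, 0.025, 0.003, 0.004]
ft_force: [0.8, -1.4, -5.8]
finger_gap: 19.2
```

Request:
play_rows --pt "0 0 0 0 0 0 0.3" --pt "0 0 0 0 0 0 0.3" --pt "0 0 -4 0 0 0 0.3" --pt "0 0 -4 0 0 0 0.3"

```text
time: 4.03
tcp_pos: [581.7, -279.4, 182.2]
tcp_rot: [1.0, 0.024, 0.003, 0.003]
ft_force: [0.8, -0.5, -0.2]
finger_gap: 55.7
```

```bash
cat > plan.py <<'E'
from h import *
import json
def state():
    o=r.get_obs(); M=R.from_quat(o['tcp_rot']).as_matrix()
    print('t %.2f'%o['time'],np.round(o['tcp_pos'],1),'phi %.3f'%np.arctan2(M[1,0],M[0,0]),'tilt',np.round(M[:2,2],3),'F',np.round(o['ft_force'],1),'gap %.1f'%o['finger_gap'],'q6 %.2f'%o['q'][5])
    return np.array(o['tcp_pos']),M
def plan(target,phi,g,step=5.5,level=True):
    p,M=state(); ph=np.arctan2(M[1,0],M[0,0]); d=np.array(target)-p; dphi=(phi-ph)
    n=int(np.ceil(max(np.linalg.norm(d)/10/step,abs(dphi)/.18,1)))
    T=R.from_euler('z',phi).as_matrix()@np.diag([1,-1,-1.])
    e=(R.from_matrix(M).inv()*R.from_matrix(T)).as_rotvec()
    if abs(dphi)<.02: pass
    Rm=R.from_matrix(M); rows=[]
    for i in range(n):
        s=Rm.inv().apply(d/n)/10; w=e/n; rows.append([round(float(x),2) for x in s]+[round(float(x),3) for x in w]+[g]); Rm=Rm*R.from_rotvec(w)
    for i in range(0,n,5): print(json.dumps(rows[i:i+5]))
E
python3 - <<'E'
from plan import *
from meas import *
c=cam('top');s=cam('scene','scene3.png')
cv2.imwrite('pics/v3.png',cv2.resize(s['pixels'][100:300,120:370,::-1],None,fx=3,fy=3,interpolation=cv2.INTER_CUBIC))
for n,k in(('top',c),('scene',s)):
    for a,ce,p in reds(k): 
        if p[0]<750: print(n,a,np.round(ce,1),np.round(p,1))
plan((613,152,90),1.623,0.3)
E
```

```text
top 70 [219.4 176.5] [613.4 150.5  14. ]
top 70 [220.  205.1] [530.9 147.   14. ]
top 70 [247.9 204.8] [532.5  67.3  14. ]
top 67 [219.8 228.9] [462.8 146.2  14. ]
scene 37 [264.9 154.6] [461.6 149.3  14. ]
scene 40 [278.7 166.8] [530.2 149.1  14. ]
scene 44 [262.2 180.9] [531.8  69.1  14. ]
scene 42 [296.7 181.5] [612.9 152.5  14. ]
t 4.12 [ 584.4 -280.8  186.3] phi 0.048 tilt [ 0.014 -0.009] F [ 0.6  0.3 -0.3] gap 55.5 q6 1.06
[[0.53, -4.8, 1.03, 0.002, -0.0, -0.175, 0.3], [1.36, -4.63, 1.04, 0.002, -0.0, -0.175, 0.3], [2.15, -4.32, 1.05, 0.002, -0.0, -0.175, 0.3], [2.87, -3.88, 1.05, 0.002, -0.0, -0.175, 0.3], [3.5, -3.32, 1.06, 0.002, -0.0, -0.175, 0.3]]
[[4.02, -2.66, 1.07, 0.002, -0.0, -0.175, 0.3], [4.42, -1.91, 1.07, 0.002, -0.0, -0.175, 0.3], [4.69, -1.11, 1.07, 0.002, -0.0, -0.175, 0.3], [4.81, -0.28, 1.07, 0.002, -0.0, -0.175, 0.3]]
```

View pics/v3.png

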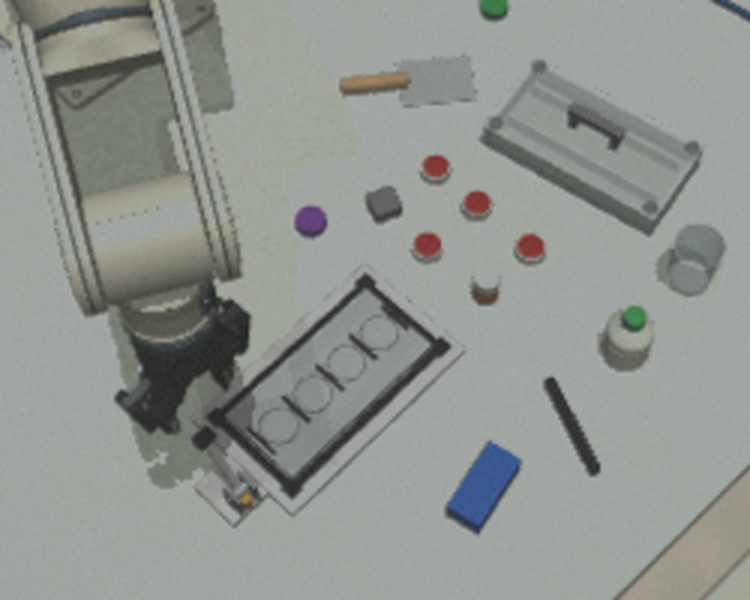

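The four dishes are where they were. The lever tip is now at about crop (205,435), which is scene pixel (188,245). I'll check that against the pixel expected for the raised lever.

```bash
python3 - <<'E'
from h import *
s=cam('scene')
pv=np.array([547.5,-283,50])+74.6*np.array([.9986,.052,0])-[0,0,8]
for a in(0,.1,.5,.8,.95): print(a,np.round(proj(s,pv+75*np.array([-np.cos(a)*.9986,-np.cos(a)*.052,np.sin(a)])),1), np.round(pv+75*np.array([-np.cos(a)*.9986,-np.cos(a)*.052,np.sin(a)])))
g=cv2.cvtColor(s['pixels'],cv2.COLOR_RGB2GRAY)[230:265,170:205]
m=(g<50).astype(np.uint8); n,l,st,ce=cv2.connectedComponentsWithStats(m); print([(st[i,4],ce[i]+[170,230]) for i in range(1,n) if st[i,4]>5])
E
```

```text
0 [182.7 247.1] [ 547. -283.   42.]
0.1 [182.5 246.3] [ 547. -283.   49.]
0.5 [183.3 244.5] [ 556. -283.   78.]
0.8 [185.6 245.1] [ 570. -282.   96.]
0.95 [187.3 246. ] [ 578. -281.  103.]
[(np.int32(99), array([174.6969697 , 235.26262626])), (np.int32(54), array([195.96296296, 239.44444444])), (np.int32(26), array([187.80769231, 245.65384615]))]
```

Request:
play_rows --pt "0.53 -4.8 1.03 0 0 -0.175 0.3" --pt "1.36 -4.63 1.04 0 0 -0.175 0.3" --pt "2.15 -4.32 1.05 0 0 -0.175 0.3" --pt "2.87 -3.88 1.05 0 0 -0.175 0.3" --pt "3.5 -3.32 1.06 0 0 -0.175 0.3"

```text
time: 4.8
tcp_pos: [596.4, -36.4, 126.3]
tcp_rot: [0.891, 0.454, 0.003, 0.006]
ft_force: [0.1, 0.9, -0.1]
finger_gap: 55.3
```

Request:
play_rows --pt "4.02 -2.66 1.07 0 0 -0.175 0.3" --pt "4.42 -1.91 1.07 0 0 -0.175 0.3" --pt "4.69 -1.11 1.07 0 0 -0.175 0.3" --pt "4.5 -0.28 1.07 0 0 -0.175 0.3"

```text
time: 5.3
tcp_pos: [600.8, 159.2, 77.1]
tcp_rot: [0.672, 0.74, -0.001, 0.005]
ft_force: [0.9, 0.0, 0.5]
finger_gap: 55.2
```

```bash
python3 -c "
from plan import *
plan((613,152,2),1.623,0.3,3)"
```

```text
t 5.30 [600.8 159.2  77.1] phi 1.667 tilt [ 0.007 -0.008] F [0.9 0.  0.5] gap 55.2 q6 0.16
[[-0.26, 0.37, 2.51, 0.002, 0.003, 0.015, 0.3], [-0.26, 0.38, 2.51, 0.002, 0.003, 0.015, 0.3], [-0.26, 0.38, 2.51, 0.002, 0.003, 0.015, 0.3]]
```

Request:
play_rows --pt "-0.7 1.1 1.5 0 0 0.04 0.3" --pt "0 0 2.0 0 0 0 0.3" --pt "0 0 0 0 0 0 0.3"

```text
time: 5.68
tcp_pos: [610.5, 154.6, 37.4]
tcp_rot: [0.687, 0.727, -0.002, 0.004]
ft_force: [0.5, 1.0, -0.2]
finger_gap: 55.3
```

```bash
python3 -c "
from plan import *
plan((613,152,2),1.623,0.3,3)"
```

```text
t 5.67 [610.5 154.6  37.4] phi 1.628 tilt [ 0.003 -0.009] F [ 0.5  1.  -0.2] gap 55.3 q6 0.19
[[-0.12, 0.12, 1.77, 0.001, 0.004, 0.003, 0.3], [-0.13, 0.12, 1.77, 0.001, 0.004, 0.003, 0.3]]
```

Request:
play_rows --pt "-0.2 0.2 1.8 0 0.004 0 0.3" --pt "0 0 1.6 0 0.004 0 0.3" --pt "0 0 0 0 0 0 0.3"

```text
time: 6.05
tcp_pos: [612.6, 150.0, 1.1]
tcp_rot: [0.688, 0.726, 0.0, 0.001]
ft_force: [0.3, -0.5, -0.2]
finger_gap: 55.6
```

Request:
play_rows --pt "0 0 0 0 0 0 -0.5" --pt "0 0 0 0 0 0 -0.5" --pt "0 0 0 0 0 0 -0.5" --grip_force 35

```text
time: 6.42
tcp_pos: [613.5, 150.0, 2.2]
tcp_rot: [0.688, 0.726, 0.001, 0.001]
ft_force: [-0.1, 0.7, -0.6]
finger_gap: 34.4
```

```bash
python3 -c "
from plan import *
plan((588.4,-200.1,90),1.623,-0.5)"
```

```text
t 6.42 [613.5 150.    2.2] phi 1.624 tilt [ 0.003 -0.   ] F [-0.1  0.7 -0.6] gap 34.4 q6 0.17
[[-4.98, -0.62, -1.26, 0.0, 0.0, 0.0, -0.5], [-4.98, -0.62, -1.26, 0.0, 0.0, 0.0, -0.5], [-4.98, -0.62, -1.26, 0.0, 0.0, 0.0, -0.5], [-4.98, -0.62, -1.26, 0.0, 0.0, 0.0, -0.5], [-4.98, -0.62, -1.26, 0.0, 0.0, 0.0, -0.5]]
[[-4.98, -0.62, -1.26, 0.0, 0.0, 0.0, -0.5], [-4.98, -0.62, -1.25, 0.0, 0.0, 0.0, -0.5]]
```

Request:
play_rows --pt "0 0 0 0 0 0 -0.5" --pt "0 0 -4 0 0 0 -0.5" --pt "0 0 -4 0 0 0 -0.5" --pt "-3 0 -1 0 0 0 -0.5" --pt "-5 -0.4 0 0 0 0 -0.5"

```text
time: 7.05
tcp_pos: [614.1, 71.8, 95.7]
tcp_rot: [0.686, 0.728, 0.002, 0.002]
ft_force: [0.2, -0.4, -0.0]
finger_gap: 34.4
```

Request:
play_rows --pt "-5 -0.4 0 0 0 0 -0.5" --pt "-5 -0.4 0 0 0 0 -0.5" --pt "-5 -0.4 0 0 0 0 -0.5" --pt "-5 -0.4 0 0 0 0 -0.5" --pt "-3 -0.4 0 0 0 0 -0.5"

```text
time: 7.68
tcp_pos: [608.4, -166.5, 97.9]
tcp_rot: [0.685, 0.728, 0.003, 0.004]
ft_force: [0.8, 0.4, -0.3]
finger_gap: 34.5
```

```bash
python3 -c "
from plan import *
plan((588.4,-200.1,60),1.623,-0.5)"
```

```text
t 7.67 [ 608.4 -166.5   97.9] phi 1.631 tilt [ 0.01  -0.001] F [ 0.8  0.4 -0.3] gap 34.5 q6 -0.35
[[-3.23, -2.23, 3.77, 0.01, 0.001, 0.008, -0.5]]
```

Request:
play_rows --pt "-1.6 -1.1 1.5 0.01 0 0.008 -0.5" --pt "-1.4 -1.1 1.5 0 0 0 -0.5" --pt "0 0 0 0 0 0 -0.5"

```text
time: 8.05
tcp_pos: [585.6, -199.6, 65.1]
tcp_rot: [0.689, 0.724, -0.001, -0.001]
ft_force: [-0.8, 0.7, -0.1]
finger_gap: 34.5
```

```bash
python3 -c "
from plan import *
plan((588.4,-200.1,25),1.623,-0.5,2)"
```

```text
t 8.05 [ 585.6 -199.6   65.1] phi 1.620 tilt [-0.002 -0.   ] F [-0.8  0.7 -0.1] gap 34.5 q6 -0.40
[[-0.02, 0.09, 1.34, -0.001, 0.0, -0.001, -0.5], [-0.02, 0.09, 1.34, -0.001, 0.0, -0.001, -0.5], [-0.02, 0.09, 1.34, -0.001, 0.0, -0.001, -0.5]]
```

Request:
play_rows --pt "0 0.15 1.5 0 0 0 -0.5" --pt "0 0.1 1.5 0 0 0 -0.5" --pt "0 0 0.8 0 0 0 -0.5" --pt "0 0 0 0 0 0 -0.5"

```text
time: 8.55
tcp_pos: [588.7, -196.5, 23.7]
tcp_rot: [0.688, 0.726, -0.001, -0.001]
ft_force: [-0.8, -0.3, -0.4]
finger_gap: 34.3
```

```bash
python3 - <<'E'
from plan import *
plan((588.4,-200.1,23),1.623,-0.5,2)
s=cam('scene')
cv2.imwrite('pics/v4.png',cv2.resize(s['pixels'][150:270,150:310,::-1],None,fx=4,fy=4,interpolation=cv2.INTER_CUBIC))
E
```

```text
t 8.55 [ 588.7 -196.5   23.7] phi 1.624 tilt [-0.003  0.   ] F [-0.8 -0.3 -0.4] gap 34.3 q6 -0.39
[[-0.36, -0.04, 0.07, -0.003, -0.001, 0.001, -0.5]]
```

View pics/v4.png

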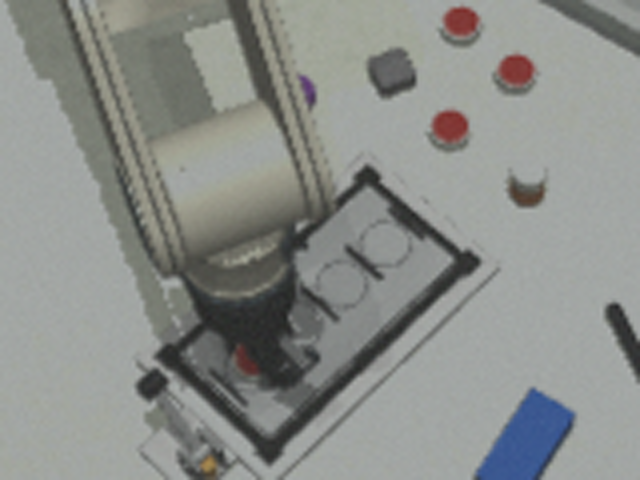

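The dish is held over station 0, about 3.5 mm too far toward +y. I'll shift it, set it down and let go.

Request:
play_rows --pt "-0.4 0 0.1 0 0 0 -0.5" --pt "0 0 0 0 0 0 -0.5" --pt "0 0 0 0 0 0 0.3" --pt "0 0 0 0 0 0 0.3"

```text
time: 9.1
tcp_pos: [590.2, -201.4, 24.5]
tcp_rot: [0.688, 0.726, -0.0, 0.0]
ft_force: [0.4, 0.2, -0.3]
finger_gap: 55.4
```

Request:
play_rows --pt "0 0 -4 0 0 0 0.3" --pt "3 0 -3 0 0 0 0.3" --pt "5 0 0 0 0 0 0.3" --pt "5 0 0 0 0 0 0.3" --pt "5 0 0 0 0 0 0.3"

```text
time: 9.72
tcp_pos: [582.3, -20.6, 97.9]
tcp_rot: [0.691, 0.723, 0.001, 0.002]
ft_force: [0.4, -0.3, 0.1]
finger_gap: 55.3
```

Request:
play_rows --pt "5 -1 0 0 0 0 0.3" --pt "2 -1 0 0 0 0 0.3" --pt "0 0 0 0 0 0 0.3"

```text
time: 10.1
tcp_pos: [558.5, 53.8, 98.7]
tcp_rot: [0.689, 0.725, 0.002, 0.002]
ft_force: [0.6, -0.9, 0.3]
finger_gap: 55.2
```

```bash
cat > chk.py <<'E'
from plan import *
from meas import *
C=np.array([584.5,-125.2]);a=.052
def dishes():
    out=[]
    for n in('top','scene'):
        k=cam(n)
        for ar,ce,_ in reds(k):
            p=ray(k,*ce,14)
            if p[0]>750 or p[1]>250: continue
            b=np.array([-1.2,-1.2]) if 0 else 0
            if -245<p[1]<-10 : p=ray(k,*ce,34)
            q=p[:2]-C; q=np.array([q[0]*np.cos(a)+q[1]*np.sin(a),-q[0]*np.sin(a)+q[1]*np.cos(a)])
            print(n,ar,np.round(p,1),'cham',np.round(q,1))
E
python3 - <<'E'
from chk import *
dishes()
plan((531.5,68,60),1.623,0.3)
E
```

```text
top 73 [ 589.9 -199.9   34. ] cham [  1.5 -74.9]
scene 18 [533.2  68.4  14. ] cham [-41.1 196. ]
scene 57 [ 588.8 -198.6   34. ] cham [  0.5 -73.5]
t 10.20 [559.5  52.4  98.8] phi 1.619 tilt [ 0.007 -0.001] F [ 0.6 -0.1 -0.5] gap 55.0 q6 0.03
[[1.7, -2.75, 3.86, 0.007, 0.001, -0.004, 0.3]]
```

Request:
play_rows --pt "0.8 -1.4 2 0.005 0 0 0.3" --pt "0.7 -1.3 2 0 0 0 0.3" --pt "0 0 0 0 0 0 0.3"

```text
time: 10.58
tcp_pos: [534.4, 63.1, 58.6]
tcp_rot: [0.691, 0.723, 0.002, 0.002]
ft_force: [-0.0, 0.7, -0.2]
finger_gap: 55.6
```

```bash
python3 -c "
from plan import *
plan((531.7,68,2),1.623,0.3,2)"
```

```text
t 10.57 [534.4  63.1  58.6] phi 1.615 tilt [ 0.005 -0.001] F [-0.   0.7 -0.2] gap 55.6 q6 0.05
[[0.17, -0.09, 1.89, 0.002, 0.0, -0.003, 0.3], [0.17, -0.09, 1.89, 0.002, 0.0, -0.003, 0.3], [0.17, -0.08, 1.89, 0.002, 0.0, -0.003, 0.3]]
```

Request:
play_rows --pt "0.25 -0.15 1.9 0.003 0 -0.004 0.3" --pt "0.2 -0.1 1.9 0.003 0 -0.004 0.3" --pt "0.1 0 1.75 0 0 0 0.3" --pt "0 0 0 0 0 0 0.3"

```text
time: 11.08
tcp_pos: [534.7, 67.1, 0.1]
tcp_rot: [0.689, 0.725, 0.0, 0.001]
ft_force: [-0.3, 0.1, -0.2]
finger_gap: 55.7
```

Request:
play_rows --pt "0 0 0 0 0 0 -0.5" --pt "0 0 0 0 0 0 -0.5" --pt "0 0 0 0 0 0 -0.5" --pt "0 0 0 0 0 0 -0.5"

```text
time: 11.58
tcp_pos: [535.7, 67.3, 1.1]
tcp_rot: [0.689, 0.725, 0.001, 0.002]
ft_force: [-0.5, 0.1, 0.3]
finger_gap: 34.4
```

Request:
play_rows --pt "0 0 -3 0 0 0 -0.5" --pt "-2 1 -3 0 0 0 -0.5" --pt "-5 1 0 0 0 0 -0.5" --pt "-5 1 0 0 0 0 -0.5" --pt "-4.5 1 0 0 0 0 -0.5"

```text
time: 12.2
tcp_pos: [585.4, -96.7, 64.9]
tcp_rot: [0.687, 0.727, 0.002, 0.003]
ft_force: [0.4, -0.7, 0.3]
finger_gap: 34.4
```

```bash
python3 -c "
from plan import *
plan((585.8,-150.2,50),1.623,-0.5,4)"
```

```text
t 12.20 [585.4 -96.7  64.9] phi 1.628 tilt [ 0.006 -0.002] F [ 0.4 -0.7  0.3] gap 34.4 q6 -0.24
[[-2.67, -0.14, 0.75, 0.003, 0.001, 0.003, -0.5], [-2.67, -0.13, 0.75, 0.003, 0.001, 0.003, -0.5]]
```

Request:
play_rows --pt "-2.4 -0.1 0.7 0.004 0 0.003 -0.5" --pt "-2.1 0 0.7 0 0 0 -0.5" --pt "0 0 0.5 0 0 0 -0.5" --pt "0 0 0 0 0 0 -0.5"

```text
time: 12.7
tcp_pos: [587.8, -146.2, 45.9]
tcp_rot: [0.689, 0.725, 0.001, 0.002]
ft_force: [-0.2, 0.3, -0.4]
finger_gap: 34.2
```

```bash
python3 -c "
from plan import *
plan((586,-151,22.5),1.623,-0.5,1.5)"
```

```text
t 12.70 [ 587.8 -146.2   45.9] phi 1.621 tilt [ 0.004 -0.002] F [-0.2  0.3 -0.4] gap 34.2 q6 -0.31
[[-0.23, -0.11, 1.17, 0.002, 0.001, -0.001, -0.5], [-0.23, -0.11, 1.17, 0.002, 0.001, -0.001, -0.5]]
```

Request:
play_rows --pt "-0.4 -0.1 1.1 0.002 0 0 -0.5" --pt "-0.1 0 1.0 0.002 0 0 -0.5" --pt "0 0 0.2 0 0 0 -0.5" --pt "0 0 0 0 0 0 -0.5"

```text
time: 13.2
tcp_pos: [586.8, -149.1, 21.0]
tcp_rot: [0.688, 0.726, -0.001, 0.0]
ft_force: [-1.0, 0.6, -0.4]
finger_gap: 34.0
```

```bash
python3 -c "
from plan import *
plan((586,-151,22),1.623,-0.5,1.5)"
```

```text
t 13.20 [ 586.8 -149.1   21. ] phi 1.624 tilt [-0.001 -0.002] F [-1.   0.6 -0.4] gap 34.0 q6 -0.32
[[-0.18, -0.09, -0.1, -0.001, 0.002, 0.001, -0.5]]
```

Request:
play_rows --pt "-0.2 0 -0.05 0 0 0 -0.5" --pt "0 0 0 0 0 0 0.3" --pt "0 0 0 0 0 0 0.3"

```text
time: 13.58
tcp_pos: [587.5, -151.3, 22.1]
tcp_rot: [0.688, 0.726, -0.001, 0.001]
ft_force: [-1.0, 0.6, -0.2]
finger_gap: 55.4
```

Request:
play_rows --pt "0 0 -4 0 0 0 0.3" --pt "3 0 -3 0 0 0 0.3" --pt "5 0 0 0 0 0 0.3" --pt "5 -0.5 0 0 0 0 0.3" --pt "5 -0.5 0 0 0 0 0.3"

```text
time: 14.2
tcp_pos: [569.9, 29.2, 95.5]
tcp_rot: [0.69, 0.723, 0.001, 0.003]
ft_force: [0.4, 0.4, 0.2]
finger_gap: 55.8
```

Request:
play_rows --pt "5 -1.3 0 0 0 0 0.3" --pt "4 -1.3 0 0 0 0 0.3" --pt "0 0 0 0 0 0 0.3"

```text
time: 14.58
tcp_pos: [538.7, 123.6, 96.2]
tcp_rot: [0.689, 0.725, 0.002, 0.003]
ft_force: [0.2, -0.6, -0.7]
finger_gap: 55.5
```

```bash
python3 - <<'E'
from chk import *
dishes()
plan((530.5,148,50),1.623,0.3)
E
```

```text
top 75 [ 589.6 -199.8   34. ] cham [  1.2 -74.8]
top 69 [ 586.5 -150.7   34. ] cham [  0.6 -25.6]
scene 19 [460.7 147.1  14. ] cham [-109.4  278.3]
scene 20 [530.3 149.8  14. ] cham [-39.9 277.4]
scene 57 [ 586.1 -149.5   34. ] cham [  0.3 -24.3]
scene 57 [ 588.8 -198.6   34. ] cham [  0.5 -73.5]
t 14.68 [539.9 121.5  96.3] phi 1.619 tilt [ 0.008 -0.002] F [-0.9  0.2  0. ] gap 55.8 q6 0.16
[[2.7, -0.85, 4.62, 0.008, 0.002, -0.004, 0.3]]
```

Both placed dishes are within about 1 mm of centre. Next is dish B.

Request:
play_rows --pt "1.4 -0.45 2.3 0.006 0 0 0.3" --pt "1.4 -0.5 2.3 0 0 -0.004 0.3" --pt "0 0 0 0 0 0 0.3"

```text
time: 15.05
tcp_pos: [532.1, 145.8, 50.1]
tcp_rot: [0.69, 0.724, 0.001, 0.003]
ft_force: [-0.5, -0.9, 0.3]
finger_gap: 55.7
```

```bash
python3 -c "
from plan import *
plan((530.5,148,1.5),1.623,0.3,1.7)"
```

```text
t 15.05 [532.1 145.8  50.1] phi 1.618 tilt [ 0.005 -0.002] F [-0.5 -0.9  0.3] gap 55.7 q6 0.20
[[0.08, -0.06, 1.62, 0.002, 0.001, -0.002, 0.3], [0.08, -0.05, 1.62, 0.002, 0.001, -0.002, 0.3], [0.08, -0.05, 1.62, 0.002, 0.001, -0.002, 0.3]]
```

Request:
play_rows --pt "0.1 -0.1 1.6 0.003 0 -0.002 0.3" --pt "0.1 -0.05 1.6 0.002 0 -0.002 0.3" --pt "0 0 1.5 0 0 0 0.3" --pt "0 0 0 0 0 0 0.3"

```text
time: 15.55
tcp_pos: [532.7, 145.2, 1.2]
tcp_rot: [0.69, 0.724, -0.0, 0.001]
ft_force: [-0.8, -0.4, 0.5]
finger_gap: 55.3
```

Request:
play_rows --pt "0 0 0 0 0 0 -0.5" --pt "0 0 0 0 0 0 -0.5" --pt "0 0 0 0 0 0 -0.5" --pt "0 0 0 0 0 0 -0.5"

```text
time: 16.05
tcp_pos: [533.5, 145.5, 2.2]
tcp_rot: [0.69, 0.724, 0.001, 0.002]
ft_force: [-0.7, 0.7, 0.0]
finger_gap: 34.5
```

Request:
play_rows --pt "0 0 -4 0 0 0 -0.5" --pt "-2 1 -3 0 0 0 -0.5" --pt "-5 1 0 0 0 0 -0.5" --pt "-5 1 0 0 0 0 -0.5" --pt "-5 1 0 0 0 0 -0.5"

```text
time: 16.68
tcp_pos: [583.2, -23.1, 75.9]
tcp_rot: [0.687, 0.727, 0.001, 0.003]
ft_force: [-0.4, 0.6, -0.4]
finger_gap: 34.3
```

Request:
play_rows --pt "-3 0.6 0 0 0 0 -0.5" --pt "-2 0 1 0 0 0 -0.5" --pt "0 0 0 0 0 0 -0.5"

```text
time: 17.05
tcp_pos: [592.6, -77.5, 65.8]
tcp_rot: [0.689, 0.725, 0.002, 0.003]
ft_force: [-1.0, 0.8, -0.9]
finger_gap: 34.2
```

```bash
python3 -c "
from plan import *
plan((583.2,-100.2,50),1.623,-0.5,4)"
```

```text
t 17.05 [592.6 -77.5  65.8] phi 1.623 tilt [ 0.007 -0.002] F [-1.   0.8 -0.9] gap 34.2 q6 -0.20
[[-2.22, -1.07, 1.58, 0.007, 0.003, -0.0, -0.5]]
```

Request:
play_rows --pt "-1.3 -0.5 0.8 0.005 0.002 0 -0.5" --pt "-1.2 -0.4 0.8 0.002 0 0 -0.5" --pt "0 0 0.5 0 0 0 -0.5" --pt "0 0 0 0 0 0 -0.5"

```text
time: 17.55
tcp_pos: [583.0, -102.1, 42.3]
tcp_rot: [0.688, 0.726, -0.001, -0.001]
ft_force: [-0.3, 1.0, -0.4]
finger_gap: 34.7
```

```bash
python3 -c "
from plan import *
plan((583.5,-103,22.5),1.623,-0.5,1.5)"
```

```text
t 17.55 [ 583.  -102.1   42.3] phi 1.625 tilt [-0.003  0.   ] F [-0.3  1.  -0.4] gap 34.7 q6 -0.25
[[-0.05, 0.02, 0.99, -0.002, -0.0, 0.001, -0.5], [-0.05, 0.02, 0.99, -0.002, -0.0, 0.001, -0.5]]
```

Request:
play_rows --pt "-0.2 0 1.0 -0.002 0 0 -0.5" --pt "-0.1 0 0.9 0 0 0 -0.5" --pt "-0.1 0 0 0 0 0 -0.5" --pt "0 0 0 0 0 0 -0.5"

```text
time: 18.05
tcp_pos: [583.5, -105.5, 22.0]
tcp_rot: [0.687, 0.726, -0.0, -0.0]
ft_force: [0.4, 0.3, 0.3]
finger_gap: 34.3
```

Request:
play_rows --pt "0 0 0 0 0 0 0.3" --pt "0 0 0 0 0 0 0.3" --pt "0 0 -4 0 0 0 0.3" --pt "2 -0.5 -3 0 0 0 0.3" --pt "5 -1 0 0 0 0 0.3"

```text
time: 18.68
tcp_pos: [566.4, -37.6, 94.8]
tcp_rot: [0.689, 0.725, 0.001, 0.001]
ft_force: [0.9, 0.2, -0.6]
finger_gap: 55.5
```

Request:
play_rows --pt "5 -2.3 0 0 0 0 0.3" --pt "5 -2.3 0 0 0 0 0.3" --pt "4.5 -2.3 0 0 0 0 0.3" --pt "1.5 -0.5 0 0 0 0 0.3" --pt "0 0 0 0 0 0 0.3"

```text
time: 19.3
tcp_pos: [483.1, 124.9, 97.2]
tcp_rot: [0.688, 0.726, 0.003, 0.003]
ft_force: [-0.0, 0.7, -0.6]
finger_gap: 55.3
```

```bash
python3 - <<'E'
from chk import *
dishes()
plan((462.4,148,50),1.623,0.3)
E
```

```text
top 73 [ 589.7 -200.1   34. ] cham [  1.3 -75.1]
top 70 [ 582.9 -102.7   34. ] cham [-0.4 22.5]
top 70 [ 586.2 -150.7   34. ] cham [  0.4 -25.6]
scene 51 [ 582.7 -101.6   34. ] cham [-0.6 23.7]
scene 57 [ 586.5 -149.5   34. ] cham [  0.8 -24.3]
scene 57 [ 588.8 -198.6   34. ] cham [  0.5 -73.5]
t 19.40 [483.6 123.8  97.1] phi 1.622 tilt [0.009 0.001] F [ 0.6 -1.   0.4] gap 55.1 q6 0.18
[[1.26, -1.02, 2.35, 0.004, -0.0, -0.0, 0.3], [1.26, -1.01, 2.35, 0.004, -0.0, -0.0, 0.3]]
```

Request:
play_rows --pt "1.3 -1.0 2.3 0.006 0 0 0.3" --pt "1.2 -1.1 2.3 0.002 0 0 0.3" --pt "0 0 0 0 0 0 0.3"

```text
time: 19.77
tcp_pos: [465.1, 144.9, 50.5]
tcp_rot: [0.691, 0.723, 0.002, 0.001]
ft_force: [0.2, -0.2, -0.7]
finger_gap: 55.6
```

```bash
python3 - <<'E'
from plan import *
s=cam('scene')
cv2.imwrite('pics/v5.png',cv2.resize(s['pixels'][100:240,190:350,::-1],None,fx=4,fy=4,interpolation=cv2.INTER_CUBIC))
plan((462.4,148,1.5),1.623,0.3,1.7)
E
```

```text
t 19.82 [466.4 145.   51.4] phi 1.617 tilt [0.006 0.002] F [ 0.4 -0.   0.3] gap 55.7 q6 0.23
[[0.1, -0.14, 1.66, 0.002, -0.0, -0.002, 0.3], [0.11, -0.13, 1.66, 0.002, -0.0, -0.002, 0.3], [0.11, -0.13, 1.66, 0.002, -0.0, -0.002, 0.3]]
```

View pics/v5.png

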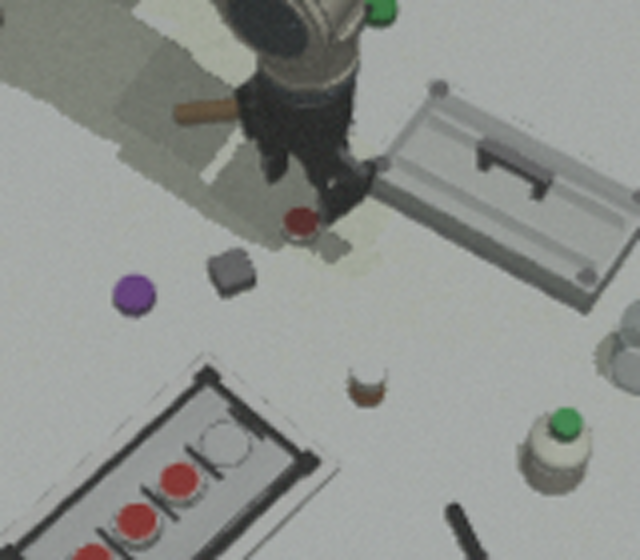

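The last dish is still in place, at crop (300,222), between the fingers.

Request:
play_rows --pt "0.15 -0.25 1.6 0.003 0 -0.002 0.3" --pt "0.15 -0.15 1.6 0.002 0 -0.002 0.3" --pt "0.15 -0.1 1.5 0 0 0 0.3" --pt "0 0 0 0 0 0 0.3"

```text
time: 20.32
tcp_pos: [463.9, 148.2, 2.4]
tcp_rot: [0.69, 0.724, 0.002, 0.001]
ft_force: [-1.4, -0.1, 0.5]
finger_gap: 55.7
```

Request:
play_rows --pt "0 0 0 0 0 0 -0.5" --pt "0 0 0 0 0 0 -0.5" --pt "0 0 0 0 0 0 -0.5" --pt "0 0 0 0 0 0 -0.5"

```text
time: 20.82
tcp_pos: [464.5, 148.5, 3.1]
tcp_rot: [0.69, 0.724, 0.003, 0.001]
ft_force: [0.5, -0.1, 0.1]
finger_gap: 34.4
```

Request:
play_rows --pt "0 0 -4 0 0 0 -0.5" --pt "-2 1 -3 0 0 0 -0.5" --pt "-4 3 0 0 0 0 -0.5" --pt "-4 3 0 0 0 0 -0.5" --pt "-4 3 0 0 0 0 -0.5"

```text
time: 21.45
tcp_pos: [572.0, 12.2, 76.4]
tcp_rot: [0.688, 0.726, 0.003, 0.001]
ft_force: [1.5, 0.4, -0.4]
finger_gap: 34.3
```

Request:
play_rows --pt "-2 1 0.5 0 0 0 -0.5" --pt "0 0 0.5 0 0 0 -0.5" --pt "0 0 0 0 0 0 -0.5"

```text
time: 21.82
tcp_pos: [583.7, -9.5, 65.7]
tcp_rot: [0.689, 0.725, 0.003, 0.001]
ft_force: [-0.7, 1.0, -0.4]
finger_gap: 34.3
```

```bash
python3 -c "
from plan import *
plan((580.6,-51.5,45),1.623,-0.5,4)"
```

```text
t 21.82 [583.7  -9.5  65.7] phi 1.621 tilt [0.005 0.002] F [-0.7  1.  -0.4] gap 34.3 q6 -0.09
[[-2.09, -0.26, 1.03, 0.003, -0.001, -0.001, -0.5], [-2.09, -0.26, 1.03, 0.003, -0.001, -0.001, -0.5]]
```

Request:
play_rows --pt "-2.1 -0.2 0.8 0.005 0 0 -0.5" --pt "-1.7 -0.1 0.8 0 0 0 -0.5" --pt "0 0 0.5 0 0 0 -0.5" --pt "0 0 0 0 0 0 -0.5"

```text
time: 22.32
tcp_pos: [580.2, -47.7, 42.6]
tcp_rot: [0.688, 0.726, -0.0, -0.002]
ft_force: [-0.5, -0.3, -0.5]
finger_gap: 34.5
```

```bash
python3 -c "
from plan import *
plan((580.6,-49.8,23),1.623,-0.5,1.5)"
```

```text
t 22.32 [580.2 -47.7  42.6] phi 1.624 tilt [-0.003  0.002] F [-0.5 -0.3 -0.5] gap 34.5 q6 -0.16
[[-0.11, 0.02, 0.98, -0.001, -0.001, 0.0, -0.5], [-0.11, 0.02, 0.98, -0.001, -0.001, 0.0, -0.5]]
```

Request:
play_rows --pt "-0.2 0 1.0 -0.002 0 0 -0.5" --pt "-0.1 0 0.9 0 0 0 -0.5" --pt "0 0 0 0 0 0 -0.5" --pt "0 0 0 0 0 0 -0.5"

```text
time: 22.82
tcp_pos: [580.8, -50.1, 22.5]
tcp_rot: [0.688, 0.726, 0.001, -0.001]
ft_force: [-1.8, -1.1, 5.4]
finger_gap: 34.2
```

Request:
play_rows --pt "0 0 0 0 0 0 0.3" --pt "0 0 0 0 0 0 0.3" --pt "0 0 -4 0 0 0 0.3" --pt "2 -0.5 -4 0 0 0 0.3" --pt "5 0 -4 0 0 0 0.3"

```text
time: 23.45
tcp_pos: [570.0, 17.4, 141.3]
tcp_rot: [0.689, 0.724, -0.001, -0.004]
ft_force: [0.4, 0.1, -0.4]
finger_gap: 55.4
```

Request:
play_rows --pt "5.5 0 0 0 0 0 0.3" --pt "5.5 0 0 0 0 0 0.3" --pt "5.5 0 0 0 0 0 0.3" --pt "0 0 0 0 0 0 0.3"

```text
time: 23.95
tcp_pos: [564.0, 190.0, 147.3]
tcp_rot: [0.689, 0.725, 0.003, -0.001]
ft_force: [0.3, -0.4, -0.8]
finger_gap: 55.8
```

```bash
python3 - <<'E'
from chk import *
dishes()
c=cam('top')
cv2.imwrite('pics/v6.png',cv2.resize(c['pixels'][150:225,265:385,::-1],None,fx=6,fy=6,interpolation=cv2.INTER_CUBIC))
print([np.round(((x-proj(c,[0,0,0])[0])),1) for x in [0]])
ca,sa=np.cos(a),np.sin(a)
for y in(-75,-25,25,75):
    w=[C[0]-y*sa,C[1]+y*ca,20]; u,v=proj(c,w); print(y,round((u-265)*6),round((v-150)*6))
plan((567.8,298,110),0.216,0.3)
E
```

```text
top 74 [ 589.7 -199.9   34. ] cham [  1.3 -74.9]
top 74 [580.4 -51.2  34. ] cham [-0.3 74.2]
top 71 [ 582.7 -102.6   34. ] cham [-0.6 22.7]
top 69 [ 586.5 -150.7   34. ] cham [  0.6 -25.6]
scene 48 [580.1 -50.   34. ] cham [-0.4 75.4]
scene 52 [ 582.8 -101.8   34. ] cham [-0.5 23.4]
scene 57 [ 586.1 -149.5   34. ] cham [  0.3 -24.3]
scene 56 [ 588.7 -198.4   34. ] cham [  0.4 -73.3]
[np.float64(-269.5)]
-75 461 217
-25 355 221
25 250 226
75 145 230
t 24.10 [564.  186.  146.8] phi 1.618 tilt [0.002 0.004] F [ 0.1  0.7 -0.1] gap 55.6 q6 0.25
[[1.39, 0.11, 0.47, -0.0, -0.001, 0.175, 0.3], [1.39, -0.13, 0.47, -0.0, -0.001, 0.175, 0.3], [1.35, -0.37, 0.46, -0.0, -0.001, 0.175, 0.3], [1.26, -0.6, 0.46, -0.0, -0.001, 0.175, 0.3], [1.14, -0.81, 0.46, -0.0, -0.001, 0.175, 0.3]]
[[0.98, -1.0, 0.46, -0.0, -0.001, 0.175, 0.3], [0.79, -1.16, 0.46, -0.0, -0.001, 0.175, 0.3], [0.58, -1.28, 0.46, -0.0, -0.001, 0.175, 0.3]]
```

View pics/v6.png

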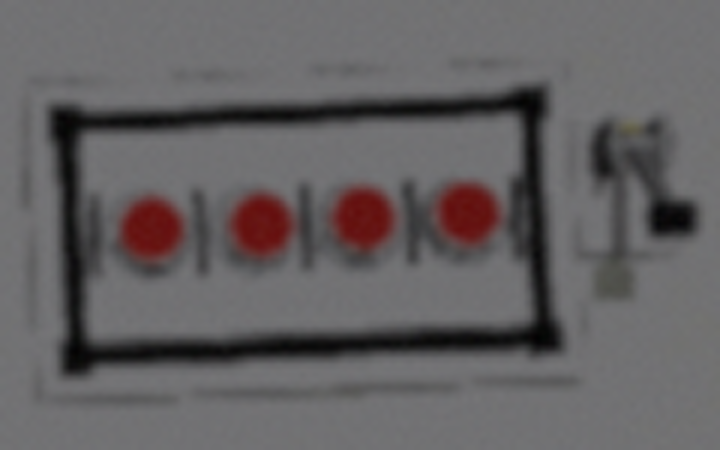

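All four dishes sit on their rings. In the worst case, station 2, the dish is about 2 mm off, well inside the stops. The lever is raised. The lid is next.

Request:
play_rows --pt "1.4 0 0.5 0 0 0.175 0.3" --pt "1.4 -0.1 0.5 0 0 0.175 0.3" --pt "1.35 -0.4 0.5 0 0 0.175 0.3" --pt "1.25 -0.6 0.5 0 0 0.175 0.3" --pt "1.15 -0.8 0.5 0 0 0.175 0.3"

```text
time: 24.72
tcp_pos: [567.9, 247.6, 121.0]
tcp_rot: [0.939, 0.344, 0.0, -0.001]
ft_force: [-0.2, -0.3, 0.6]
finger_gap: 55.5
```

Request:
play_rows --pt "1 -1 0.5 0 0 0.175 0.3" --pt "0.7 -1 0.4 0 0 0.175 0.3" --pt "0.4 -1 0 0 0 0.165 0.3" --pt "0 0 0 0 0 0 0.3"

```text
time: 25.22
tcp_pos: [572.1, 278.3, 110.5]
tcp_rot: [0.997, 0.081, -0.001, -0.0]
ft_force: [0.1, -0.1, 0.2]
finger_gap: 55.5
```

```bash
python3 -c "
from plan import *
plan((567.8,298,85),0.22,0.3,3)"
```

```text
t 25.23 [572.1 278.3 110.5] phi 0.163 tilt [-0.003  0.   ] F [ 0.1 -0.1  0.2] gap 55.5 q6 1.84
[[-0.05, -1.0, 1.28, -0.0, 0.001, -0.029, 0.3], [-0.02, -1.01, 1.28, -0.0, 0.001, -0.029, 0.3]]
```

Request:
play_rows --pt "0 -1.0 1.2 0 0.001 -0.029 0.3" --pt "0 -1.0 1.2 0 0.001 -0.026 0.3" --pt "0 0 0 0 0 0 0.3"

```text
time: 25.6
tcp_pos: [568.2, 296.6, 84.3]
tcp_rot: [0.994, 0.112, -0.001, -0.0]
ft_force: [0.3, -0.4, -0.2]
finger_gap: 55.7
```

```bash
python3 -c "
from plan import *
plan((567.8,298,47),0.22,0.3,2)"
```

```text
t 25.60 [568.2 296.6  84.3] phi 0.225 tilt [-0.002 -0.   ] F [ 0.3 -0.4 -0.2] gap 55.7 q6 1.81
[[-0.0, -0.08, 1.86, -0.0, 0.001, 0.003, 0.3], [-0.0, -0.08, 1.86, -0.0, 0.001, 0.003, 0.3]]
```

Request:
play_rows --pt "0 -0.1 1.8 0 0 0.003 0.3" --pt "0 -0.05 1.8 0 0 0.002 0.3" --pt "0 0 0 0 0 0 0.3"

```text
time: 25.98
tcp_pos: [567.2, 297.8, 45.0]
tcp_rot: [0.994, 0.11, -0.002, 0.0]
ft_force: [-0.9, 0.6, 0.4]
finger_gap: 55.3
```

Request:
play_rows --pt "0 0 0 0 0 0 -0.2" --pt "0 0 0 0 0 0 -0.9" --pt "0 0 0 0 0 0 -0.9" --pt "0 0 0 0 0 0 -0.9" --pt "0 0 0 0 0 0 -0.9" --grip_force 80

```text
time: 26.6
tcp_pos: [567.4, 297.6, 45.3]
tcp_rot: [0.994, 0.11, -0.001, 0.0]
ft_force: [0.1, 0.1, -4.3]
finger_gap: 12.8
```

```bash
python3 -c "
from plan import *
plan((567.8,298,47),0.22,0.3,2)"
```

```text
t 26.60 [567.4 297.6  45.3] phi 0.221 tilt [-0.003 -0.001] F [ 0.1  0.1 -4.3] gap 12.8 q6 1.81
[[0.05, -0.03, -0.17, 0.0, 0.003, 0.001, 0.3]]
```

Request:
play_rows --pt "0 0 -1 0 0 0 -0.9" --pt "0 0 -2.5 0 0 0 -0.9" --pt "0 0 -2.5 0 0 0 -0.9" --pt "0 0 -1 0 0 0 -0.9" --pt "0 0 0 0 0 0 -0.9"

```text
time: 27.22
tcp_pos: [567.1, 297.5, 118.3]
tcp_rot: [0.994, 0.11, -0.002, 0.0]
ft_force: [0.6, -0.1, -3.6]
finger_gap: 12.3
```

```bash
python3 - <<'E'
from plan import *
c=cam('scene')
cv2.imwrite('pics/v7.png',cv2.resize(c['pixels'][90:240,230:400,::-1],None,fx=3,fy=3,interpolation=cv2.INTER_CUBIC))
plan((584.5,-125,120),1.624,-0.9,3.6)
E
```

```text
t 27.27 [566.9 297.3 117.7] phi 0.221 tilt [-0.004 -0.002] F [ 0.3 -0.8 -2.6] gap 12.7 q6 1.81
[[-0.63, 3.47, -0.01, -0.0, 0.0, -0.117, -0.9], [-1.03, 3.37, -0.01, -0.0, 0.0, -0.117, -0.9], [-1.41, 3.23, -0.01, -0.0, 0.0, -0.117, -0.9], [-1.78, 3.04, -0.01, -0.0, 0.0, -0.117, -0.9], [-2.12, 2.81, -0.01, -0.0, 0.0, -0.117, -0.9]]
[[-2.44, 2.54, -0.01, -0.0, 0.0, -0.117, -0.9], [-2.72, 2.24, -0.01, -0.0, 0.0, -0.117, -0.9], [-2.96, 1.91, -0.01, -0.0, 0.0, -0.117, -0.9], [-3.16, 1.55, -0.01, -0.0, 0.0, -0.117, -0.9], [-3.32, 1.17, -0.02, -0.0, 0.0, -0.117, -0.9]]
[[-3.44, 0.78, -0.02, -0.0, 0.0, -0.117, -0.9], [-3.5, 0.37, -0.02, -0.0, 0.0, -0.117, -0.9]]
```

View pics/v7.png

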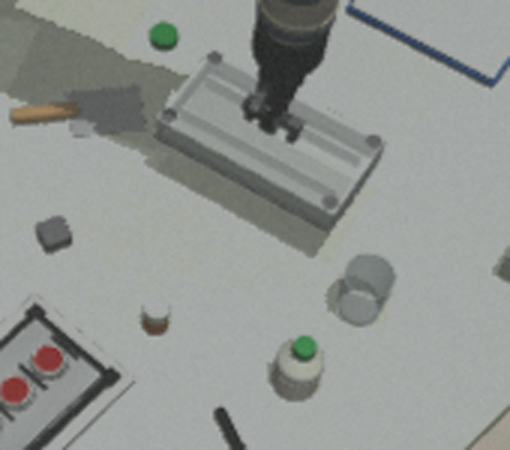

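The lid is held level at its centre. I'll carry it over while turning it.

Request:
play_rows --pt "-0.6 3.4 0 0 0 -0.117 -0.9" --pt "-1.0 3.3 0 0 0 -0.117 -0.9" --pt "-1.4 3.2 0 0 0 -0.117 -0.9" --pt "-1.8 3.0 0 0 0 -0.117 -0.9" --pt "-2.1 2.8 0 0 0 -0.117 -0.9"

```text
time: 27.9
tcp_pos: [572.6, 120.7, 112.7]
tcp_rot: [0.915, 0.403, -0.006, -0.001]
ft_force: [-0.2, -0.4, -2.8]
finger_gap: 12.8
```

Request:
play_rows --pt "-2.4 2.5 0 0 0 -0.117 -0.9" --pt "-2.7 2.2 0 0 0 -0.117 -0.9" --pt "-2.9 1.9 0 0 0 -0.117 -0.9" --pt "-3.1 1.5 0 0 0 -0.117 -0.9" --pt "-3.2 1.1 0 0 0 -0.117 -0.9"

```text
time: 28.52
tcp_pos: [581.3, -57.2, 107.6]
tcp_rot: [0.754, 0.657, -0.008, -0.005]
ft_force: [0.8, 0.5, -3.0]
finger_gap: 12.5
```

```bash
python3 -c "
from plan import *
plan((584.5,-125.2,115),1.624,-0.9,3)"
```

```text
t 28.52 [581.3 -57.2 107.6] phi 1.434 tilt [-0.02  -0.003] F [ 0.8  0.5 -3. ] gap 12.5 q6 0.03
[[-2.23, 0.41, -0.24, -0.007, 0.001, -0.063, -0.9], [-2.25, 0.27, -0.24, -0.007, 0.001, -0.063, -0.9], [-2.27, 0.13, -0.24, -0.007, 0.001, -0.063, -0.9]]
```

Request:
play_rows --pt "-2.2 0.4 0 -0.007 0 -0.063 -0.9" --pt "-2.2 0.3 0 -0.007 0 -0.063 -0.9" --pt "-1.5 0 0 -0.005 0 -0.04 -0.9" --pt "0 0 0 0 0 0 -0.9" --pt "0 0 0 0 0 0 -0.9"

```text
time: 29.15
tcp_pos: [580.5, -120.3, 102.6]
tcp_rot: [0.696, 0.718, -0.004, -0.002]
ft_force: [-0.6, 0.4, -3.2]
finger_gap: 12.8
```

```bash
python3 - <<'E'
from plan import *
plan((584.5,-125.2,80),1.624,-0.9,1.5)
c=cam('top')
cv2.imwrite('pics/v8.png',cv2.resize(c['pixels'][140:240,250:380,::-1],None,fx=6,fy=6,interpolation=cv2.INTER_CUBIC))
E
```

```text
t 29.15 [ 580.5 -120.3  102.6] phi 1.602 tilt [-0.008 -0.003] F [-0.6  0.4 -3.2] gap 12.8 q6 -0.25
[[-0.25, 0.2, 1.13, -0.004, 0.001, -0.011, -0.9], [-0.25, 0.2, 1.13, -0.004, 0.001, -0.011, -0.9]]
```

View pics/v8.png

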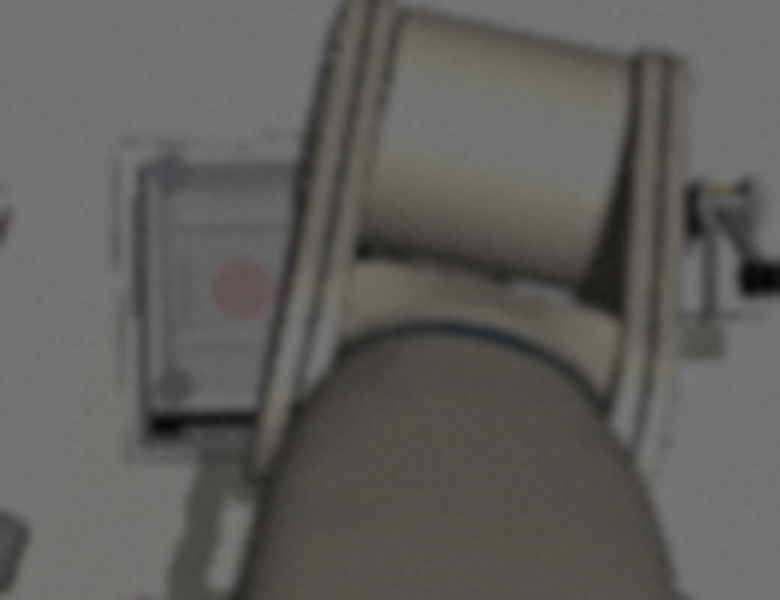

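Request:
play_rows --pt "-0.3 0.25 1.2 -0.006 0.001 -0.012 -0.9" --pt "-0.25 0.2 1.2 -0.004 0.001 -0.011 -0.9" --pt "0 0 0.4 0 0 0 -0.9" --pt "0 0 0 0 0 0 -0.9"

```text
time: 29.7
tcp_pos: [585.4, -124.3, 73.2]
tcp_rot: [0.686, 0.727, 0.0, 0.0]
ft_force: [-2.9, 0.2, 7.8]
finger_gap: 12.5
```

```bash
cat > mk.py <<'E'
from plan import *
C=np.array([584.5,-125.2]);a=.053
def ch(p):
    q=np.array(p[:2])-C; return np.round([q[0]*np.cos(a)+q[1]*np.sin(a),-q[0]*np.sin(a)+q[1]*np.cos(a)],1)
E
python3 - <<'E'
from mk import *
plan((584.5,-125.2,70),1.624,-0.9,1.5)
c=cam('top')
cv2.imwrite('pics/v9.png',cv2.resize(c['pixels'][150:230,255:315,::-1],None,fx=8,fy=8,interpolation=cv2.INTER_CUBIC))
p=r.get_obs()['tcp_pos']
for x,y in((49,103),(-49,103)):
    w=[C[0]+x*np.cos(a)-y*np.sin(a),C[1]+x*np.sin(a)+y*np.cos(a),p[2]-7.3]; u,v=proj(c,w);print('expect mark',(u-255)*8,(v-150)*8)
E
```

```text
t 29.70 [ 585.4 -124.3   73.2] phi 1.629 tilt [ 0.001 -0.   ] F [-2.9  0.2  7.8] gap 12.5 q6 -0.29
[[-0.09, -0.1, 0.32, 0.001, 0.0, 0.005, -0.9]]
expect mark 192.41562199807095 153.32010921050278
expect mark 205.33960083506236 434.3388781355418
```

View pics/v9.png

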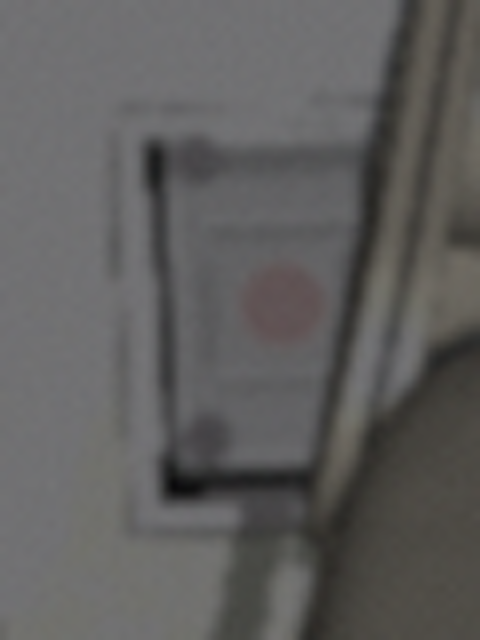

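```bash
python3 - <<'E'
from mk import *
for n in('top','scene'):
    c=cam(n); P=cloud(c).reshape(-1,3)
    q=P-[*C,0]; X=q[:,0]*np.cos(a)+q[:,1]*np.sin(a); Y=-q[:,0]*np.sin(a)+q[:,1]*np.cos(a)
    for sx in(-1,1):
        for y0 in(-103,-60,0,60,103):
            m=(abs(X-sx*40)<14)&(abs(Y-y0)<12)&(P[:,2]<80)&(P[:,2]>0)
            if m.sum()>15: print(n,sx,y0,m.sum(),np.round(np.percentile(P[m,2],[10,50,90]),1))
cv2.imwrite('pics/v10.png',cv2.resize(c['pixels'][150:280,170:310,::-1],None,fx=4,fy=4,interpolation=cv2.INTER_CUBIC))
E
```

```text
top -1 60 35 [61.  65.4 68.4]
top -1 103 91 [59.2 64.1 67.4]
top 1 60 85 [59.8 62.7 66.1]
top 1 103 88 [17.1 61.1 66. ]
scene -1 -103 99 [14.6 69.2 74. ]
scene -1 -60 65 [64.6 69.5 73.3]
scene -1 0 43 [64.6 67.9 71.8]
scene -1 103 44 [61.  64.8 68.8]
scene 1 -103 106 [12.8 65.6 70.8]
scene 1 -60 72 [62.5 66.3 69.8]
scene 1 0 63 [61.2 64.5 67.3]
scene 1 60 61 [59.  62.6 66.3]
scene 1 103 60 [57.4 62.5 66. ]
```

View pics/v10.png

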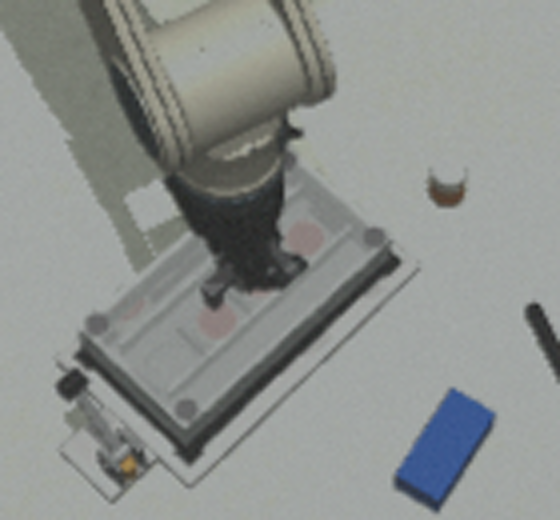

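The lid is up at z ≈ 66 and tilted, because it rests on a dish. Station 0 is now empty, and its dish has been knocked towards −x, at about crop (130,305). I'll set the lid back on the bench and put that dish right first.

Request:
play_rows --pt "0 0 -1.5 0 0 0 -0.9" --pt "0 0 -3 0 0 0 -0.9" --pt "1.5 0 -1 0 0 0 -0.9" --pt "3.5 0 0 0 0 0 -0.9" --pt "4.5 0 0 0 0 0 -0.9"

```text
time: 30.48
tcp_pos: [580.2, -27.7, 130.0]
tcp_rot: [0.688, 0.726, 0.001, 0.001]
ft_force: [0.9, -0.6, -3.0]
finger_gap: 12.8
```

Request:
play_rows --pt "4.5 0 0 0 0 0 -0.9" --pt "4.5 0 0 0 0 0 -0.9" --pt "4.5 0 0 0 0 0 -0.9" --pt "4.5 0 0 0 0 0 -0.9" --pt "4 0 0 0 0 0 -0.9"

```text
time: 31.1
tcp_pos: [564.4, 203.7, 129.0]
tcp_rot: [0.688, 0.726, 0.001, -0.0]
ft_force: [0.7, -0.1, -3.8]
finger_gap: 12.7
```

Request:
play_rows --pt "1.5 0 0 0 0 0 -0.9" --pt "0 0 0 0 0 0 -0.9" --pt "0 0 0 0 0 0 -0.9"

```text
time: 31.48
tcp_pos: [561.4, 222.1, 128.1]
tcp_rot: [0.686, 0.728, 0.0, -0.001]
ft_force: [-0.3, 0.4, -4.2]
finger_gap: 12.3
```

```bash
python3 - <<'E'
from chk import *
plan((567,230,46),1.624,-0.9,2)
c=cam('top')
for n,u,v,z in(('pot',246,176,42),): print(n,ray(c,u,v,z))
dishes()
s=cam('scene')
A=cv2.resize(s['pixels'][90:290,170:370,::-1],None,fx=3,fy=3,interpolation=cv2.INTER_CUBIC)
cv2.imwrite('pics/v11.png',A)
E
```

```text
t 31.48 [561.4 222.1 128.1] phi 1.630 tilt [-0.     0.002] F [-0.3  0.4 -4.2] gap 12.3 q6 0.30
[[0.15, 0.12, 1.64, -0.0, -0.0, 0.001, -0.9], [0.15, 0.12, 1.64, -0.0, -0.0, 0.001, -0.9], [0.15, 0.12, 1.64, -0.0, -0.0, 0.001, -0.9], [0.15, 0.12, 1.64, -0.0, -0.0, 0.001, -0.9], [0.15, 0.12, 1.64, -0.0, -0.0, 0.001, -0.9]]
pot [611.4916094   72.74672359  42.        ]
top 72 [580.4 -51.4  34. ] cham [-0.3 73.9]
top 71 [ 582.9 -102.9   34. ] cham [-0.4 22.3]
top 69 [ 586.5 -150.7   34. ] cham [  0.6 -25.6]
top 62 [ 529.1 -194.4   34. ] cham [-59.  -66.2]
scene 48 [580.1 -50.   34. ] cham [-0.4 75.4]
scene 52 [ 582.8 -101.8   34. ] cham [-0.5 23.4]
scene 23 [ 530.  -192.8   34. ] cham [-57.9 -64.7]
scene 57 [ 586.5 -149.5   34. ] cham [  0.8 -24.3]
```

View pics/v11.png

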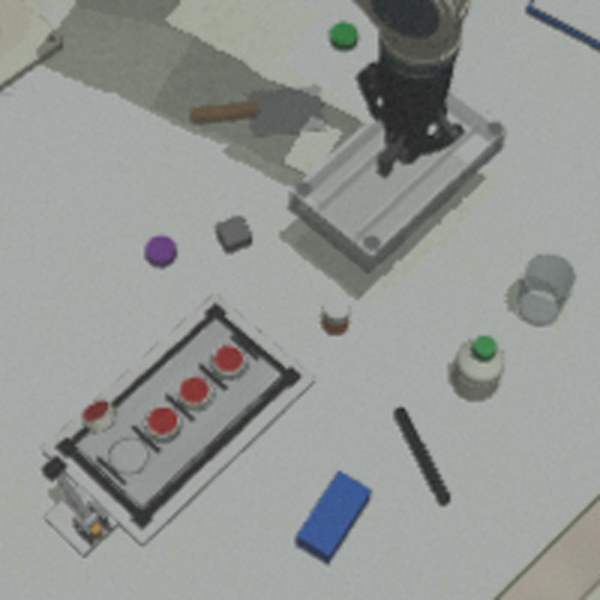

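The dish is leaning, outer edge down, on the −x gasket rail at about chamber (−58,−66). I'll lower the lid onto the bench first.

Request:
play_rows --pt "0.3 0.3 2 0 0 0.002 -0.9" --pt "0.3 0.3 2 0 0 0.002 -0.9" --pt "0 0 2 0 0 0 -0.9" --pt "0 0 1.2 0 0 0 -0.9" --pt "0 0 0 0 0 0 -0.9"

```text
time: 32.3
tcp_pos: [567.6, 226.9, 49.2]
tcp_rot: [0.689, 0.725, -0.001, -0.001]
ft_force: [0.8, -1.3, -2.9]
finger_gap: 12.5
```

```bash
python3 -c "
from plan import *
plan((567,230,45.6),1.624,-0.9,2)"
```

```text
t 32.30 [567.6 226.9  49.2] phi 1.622 tilt [-0.003  0.001] F [ 0.8 -1.3 -2.9] gap 12.5 q6 0.31
[[0.31, -0.05, 0.36, -0.003, -0.001, -0.002, -0.9]]
```

Request:
play_rows --pt "0 0 0.35 0 0 0 -0.9" --pt "0 0 0 0 0 0 -0.9" --pt "0 0 0 0 0 0 -0.3" --pt "0 0 0 0 0 0 0.3" --pt "0 0 0 0 0 0 0.3"

```text
time: 32.92
tcp_pos: [570.2, 227.9, 48.4]
tcp_rot: [0.689, 0.725, 0.002, 0.0]
ft_force: [-0.4, 0.1, -0.0]
finger_gap: 55.3
```

Request:
play_rows --pt "0 0 0 0 0 0 0.3" --pt "0 0 -4 0 0 0 0.3" --pt "0 0 -4 0 0 0 0.3" --pt "0 0 -2 0 0 0 0.3" --pt "0 0 0 0 0 0 0.3"

```text
time: 33.55
tcp_pos: [569.7, 227.5, 151.0]
tcp_rot: [0.689, 0.725, 0.002, -0.0]
ft_force: [-0.4, 0.1, -0.5]
finger_gap: 55.4
```

```bash
python3 - <<'E'
from mk import *
for n in('top','scene'):
    c=cam(n); P=cloud(c)
    h=cv2.cvtColor(c['pixels'],cv2.COLOR_RGB2HSV); m=((h[...,0]<12)|(h[...,0]>168))&(h[...,1]>100)
    Q=P[m]; d=np.hypot(Q[:,0]-529.5,Q[:,1]+194)<22; Q=Q[d]
    X=np.array([ch(p) for p in Q]); 
    A=np.c_[X,np.ones(len(X))]; co=np.linalg.lstsq(A,Q[:,2],rcond=None)[0]
    print(n,len(Q),'mean',X.mean(0),Q[:,2].mean(),'slopes',co[:2]); M=R.from_rotvec(np.ravel(c['rvec'])).as_matrix(); print('cam',-M.T@np.ravel(c['tvec']))
    # all points near dish above plate
    q=P.reshape(-1,3); k=(np.hypot(q[:,0]-529.5,q[:,1]+194)<32); XX=np.array([ch(p) for p in q[k]]);Z=q[k][:,2]
    for x0 in range(-90,-24,8):
        w=(abs(XX[:,0]-x0)<4)&(abs(XX[:,1]+65)<10); 
        if w.sum(): print(x0,w.sum(),np.round(np.median(Z[w])),np.round(Z[w].max()))
plan((529,-192,110),0.053,0.3)
E
```

```text
top 65 mean [-58.71846154 -66.44461538] 31.853007654738185 slopes [0.49628433 0.09961076]
cam [ 399.6146216   13.7494042 1436.7508379]
-90 10 0.0 6.0
-82 15 -1.0 4.0
-74 24 9.0 25.0
-66 23 28.0 35.0
-58 21 33.0 40.0
-50 21 37.0 43.0
-42 18 37.0 44.0
-34 17 20.0 34.0
-26 7 20.0 23.0
scene 31 mean [-58.62258065 -65.29354839] 32.692788955372805 slopes [ 0.87985028 -0.05265619]
cam [1107.34610437 -517.65583569 1422.39654928]
-90 8 -0.0 6.0
-82 6 1.0 6.0
-74 3 22.0 26.0
-66 10 26.0 31.0
-58 10 35.0 39.0
-50 12 39.0 45.0
-42 25 32.0 46.0
-34 16 20.0 31.0
-26 5 19.0 24.0
t 33.65 [568.5 227.1 149. ] phi 1.622 tilt [-0.001  0.002] F [-0.1  0.  -0.2] gap 55.6 q6 0.31
[[-4.63, -0.68, 0.43, -0.0, -0.0, 0.174, 0.3], [-4.68, 0.14, 0.43, -0.0, -0.0, 0.174, 0.3], [-4.58, 0.94, 0.43, -0.0, -0.0, 0.174, 0.3], [-4.35, 1.72, 0.43, -0.0, -0.0, 0.174, 0.3], [-3.98, 2.45, 0.43, -0.0, -0.0, 0.174, 0.3]]
[[-3.5, 3.11, 0.43, -0.0, -0.0, 0.174, 0.3], [-2.91, 3.67, 0.43, -0.0, -0.0, 0.174, 0.3], [-2.23, 4.11, 0.43, -0.0, -0.0, 0.174, 0.3], [-1.48, 4.44, 0.43, -0.0, -0.0, 0.174, 0.3]]
```

Request:
play_rows --pt "-4.6 -0.9 0.2 0 0 0.174 0.3" --pt "-4.7 -0.1 0.2 0 0 0.174 0.3" --pt "-4.6 0.7 0.2 0 0 0.174 0.3" --pt "-4.4 1.5 0.2 0 0 0.174 0.3" --pt "-4.1 2.2 0.2 0 0 0.174 0.3"

```text
time: 34.28
tcp_pos: [528.6, -7.1, 131.4]
tcp_rot: [0.934, 0.357, -0.004, -0.002]
ft_force: [0.7, -0.3, -0.3]
finger_gap: 55.9
```

Request:
play_rows --pt "-3.7 2.9 0.2 0 0 0.174 0.3" --pt "-3.1 3.5 0.2 0 0 0.174 0.3" --pt "-2.3 3.9 0.2 0 0 0.174 0.3" --pt "-1.2 3.4 0 0 0 0.15 0.3" --pt "0 0 0 0 0 0 0.3"

```text
time: 34.9
tcp_pos: [493.1, -186.8, 118.0]
tcp_rot: [1.0, 0.016, -0.011, -0.002]
ft_force: [-0.3, 0.1, 0.1]
finger_gap: 55.3
```

```bash
cat >> plan.py <<'E'
def plan6(target,T,g,step=3):
    p,M=state(); d=np.array(target)-p; e=(R.from_matrix(M).inv()*R.from_matrix(T)).as_rotvec()
    n=int(np.ceil(max(np.linalg.norm(d)/10/step,np.abs(e).max()/.17))); Rm=R.from_matrix(M); rows=[]
    for i in range(n):
        s=Rm.inv().apply(d/n)/10; w=e/n; rows.append([round(float(x),2) for x in s]+[round(float(x),3) for x in w]+[g]); Rm=Rm*R.from_rotvec(w)
    for i in range(0,n,5): print(json.dumps(rows[i:i+5]))
def Tm(phi,pitch=0):
    return R.from_euler('z',phi).as_matrix()@np.diag([1,-1,-1.])@R.from_euler('y',pitch).as_matrix()
E
python3 - <<'E'
from plan import *
print(Tm(.053,.54)[:,2])
plan6((503.5,-195.6,80),Tm(.053,.54),0.3)
E
```

```text
[ 0.51341406  0.02723645 -0.85770868]
t 34.90 [ 493.1 -186.8  118. ] phi 0.031 tilt [-0.021  0.004] F [-0.3  0.1  0.1] gap 55.3 q6 1.16
[[0.27, 0.23, 0.94, 0.0, 0.14, -0.006, 0.3], [0.14, 0.23, 0.97, 0.0, 0.14, -0.006, 0.3], [-0.0, 0.24, 0.98, 0.0, 0.14, -0.006, 0.3], [-0.14, 0.24, 0.97, 0.0, 0.14, -0.006, 0.3]]
```

Request:
play_rows --pt "0.3 0.2 0.8 0 0.14 -0.006 0.3" --pt "0.15 0.2 0.9 0 0.14 -0.006 0.3" --pt "0 0.2 0.9 0 0.14 -0.006 0.3" --pt "0 0.2 0.6 0 0.12 -0.006 0.3" --pt "0 0 0 0 0 0 0.3"

```text
time: 35.52
tcp_pos: [503.3, -179.0, 89.5]
tcp_rot: [0.979, 0.032, 0.199, -0.024]
ft_force: [0.1, 0.7, -0.4]
finger_gap: 55.5
```

```bash
python3 - <<'E'
from plan import *
s=cam('scene'); cv2.imwrite('pics/v12.png',cv2.resize(s['pixels'][170:270,150:270,::-1],None,fx=5,fy=5,interpolation=cv2.INTER_CUBIC))
T=Tm(.053,.54); f=np.array([584.5-53.7*.9986+66*.053,-125.2-53.7*.053-66*.9986,23.5]); print(f)
plan6(f,T,0.3,2)
E
```

```text
[ 534.37318 -193.9537    23.5    ]
t 35.58 [ 503.8 -179.2   89.8] phi 0.058 tilt [0.388 0.059] F [ 0.  -0.1 -0.3] gap 55.7 q6 0.25
[[0.04, 0.48, 1.8, -0.01, 0.035, 0.001, 0.3], [-0.03, 0.46, 1.81, -0.01, 0.035, 0.001, 0.3], [-0.09, 0.44, 1.81, -0.01, 0.035, 0.001, 0.3], [-0.15, 0.43, 1.81, -0.01, 0.035, 0.001, 0.3]]
```

View pics/v12.png

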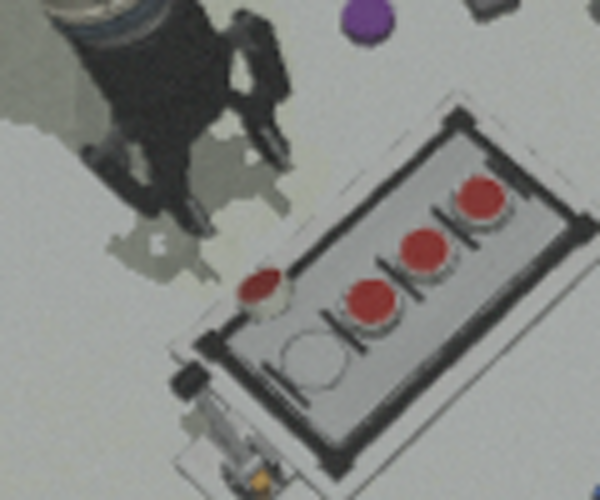

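The dish is leaning outward at crop (262,290), and the fingers are aligned with its tilt but about 15 mm too far toward +y. I'll correct that sideways offset, then advance along the tool axis.

Request:
play_rows --pt "0 0.9 0.8 -0.01 0.05 0 0.3" --pt "0 0.8 0.8 -0.01 0.05 0 0.3" --pt "0 0 1.2 -0.01 0.03 0 0.3" --pt "0 0 0 0 0 0 0.3"

```text
time: 36.08
tcp_pos: [519.6, -191.6, 65.0]
tcp_rot: [0.965, 0.031, 0.26, -0.013]
ft_force: [-0.5, 0.3, 0.8]
finger_gap: 55.6
```

```bash
python3 - <<'E'
from plan import *
plan6([534.4,-194,23.5],Tm(.053,.54),0.3,2)
E
```

```text
t 36.08 [ 519.6 -191.6   65. ] phi 0.061 tilt [0.5   0.041] F [-0.5  0.3  0.8] gap 55.6 q6 -0.55
[[-0.27, 0.12, 1.44, -0.005, 0.005, 0.002, 0.3], [-0.28, 0.12, 1.44, -0.005, 0.005, 0.002, 0.3], [-0.29, 0.11, 1.44, -0.005, 0.005, 0.002, 0.3]]
```

Request:
play_rows --pt "-0.35 0.2 1.4 -0.005 0.005 0.002 0.3" --pt "-0.3 0.1 1.4 0 0.005 0 0.3" --pt "-0.25 0.1 0.9 0 0 0 0.3" --pt "0 0 0 0 0 0 0.3"

```text
time: 36.58
tcp_pos: [534.1, -192.4, 29.8]
tcp_rot: [0.964, 0.032, 0.265, -0.013]
ft_force: [0.0, -0.1, -0.0]
finger_gap: 55.4
```

```bash
python3 - <<'E'
from plan import *
plan6([534.4,-194,23.5],Tm(.053,.54),0.3,2)
E
```

```text
t 36.58 [ 534.1 -192.4   29.8] phi 0.064 tilt [0.509 0.043] F [ 0.  -0.1 -0. ] gap 55.4 q6 -0.81
[[-0.3, 0.17, 0.55, -0.016, 0.004, 0.01, 0.3]]
```

Shift the last 5 mm, then close.

Request:
play_rows --pt "-0.3 0.15 0.5 -0.01 0 0.005 0.3" --pt "0 0 0 0 0 0 0.3" --pt "0 0 0 0 0 0 -0.5" --pt "0 0 0 0 0 0 -0.5" --pt "0 0 0 0 0 0 -0.5" --grip_force 35

```text
time: 37.2
tcp_pos: [535.6, -193.1, 26.7]
tcp_rot: [0.964, 0.03, 0.266, -0.01]
ft_force: [-0.4, 0.7, -0.5]
finger_gap: 34.0
```

Request:
play_rows --pt "0 0 0 0 0 0 -0.5" --pt "0 0 0 0 0 0 -0.5"

```text
time: 37.45
tcp_pos: [535.7, -193.1, 26.8]
tcp_rot: [0.964, 0.03, 0.266, -0.01]
ft_force: [0.4, 0.1, -0.4]
finger_gap: 33.6
```

```bash
python3 - <<'E'
from plan import *
plan6([520,-196,110],Tm(.053,0.54),-0.5,3)
E
```

```text
t 37.45 [ 535.7 -193.1   26.8] phi 0.062 tilt [0.511 0.035] F [ 0.4  0.1 -0.4] gap 33.6 q6 -0.85
[[0.97, 0.05, -2.65, -0.003, 0.001, 0.002, -0.5], [0.97, 0.06, -2.65, -0.003, 0.001, 0.002, -0.5], [0.97, 0.06, -2.65, -0.003, 0.001, 0.002, -0.5]]
```

Request:
play_rows --pt "0.5 0 -1.5 0 0 0 -0.5" --pt "0.8 0 -2.5 0 0 0 -0.5" --pt "0.8 0 -2.5 0 0 0 -0.5" --pt "0 0 -1 0 0 0 -0.5" --pt "0 0 0 0 0 0 -0.5"

```text
time: 38.08
tcp_pos: [514.4, -194.5, 103.4]
tcp_rot: [0.964, 0.03, 0.265, -0.01]
ft_force: [-0.8, 0.0, -0.5]
finger_gap: 33.7
```

```bash
python3 - <<'E'
from chk import *
dishes()
plan6([530,-198,110],Tm(.053,0),-0.5,3)
E
```

```text
top 73 [580.3 -51.3  34. ] cham [-0.4 74. ]
top 71 [ 582.9 -102.9   34. ] cham [-0.4 22.3]
top 70 [ 586.2 -150.7   34. ] cham [  0.4 -25.6]
top 59 [ 515.4 -208.2   34. ] cham [-73.3 -79.3]
scene 48 [580.1 -50.   34. ] cham [-0.4 75.4]
scene 29 [ 473.7 -174.6   34. ] cham [-113.2  -43.5]
scene 52 [ 582.8 -101.8   34. ] cham [-0.5 23.4]
scene 58 [ 586.3 -149.4   34. ] cham [  0.5 -24.3]
t 38.17 [ 514.5 -194.4  102.6] phi 0.061 tilt [0.509 0.037] F [-0.4 -0.3 -0.2] gap 33.9 q6 -0.31
[[0.42, 0.11, 0.04, -0.002, -0.134, 0.002, -0.5], [0.42, 0.11, -0.02, -0.002, -0.134, 0.002, -0.5], [0.42, 0.11, -0.08, -0.002, -0.134, 0.002, -0.5], [0.4, 0.11, -0.13, -0.002, -0.134, 0.002, -0.5]]
```

Request:
play_rows --pt "0.3 0 0 0 -0.134 0 -0.5" --pt "0.3 0 0 0 -0.134 0 -0.5" --pt "0.3 0 0 0 -0.134 0 -0.5" --pt "0.3 0 0 0 -0.12 0 -0.5" --pt "0 0 0 0 0 0 -0.5"

```text
time: 38.8
tcp_pos: [525.0, -179.0, 101.6]
tcp_rot: [0.992, 0.042, 0.113, -0.031]
ft_force: [0.2, 0.5, -1.2]
finger_gap: 33.5
```

```bash
python3 - <<'E'
from chk import *
from scipy.optimize import least_squares
# triangulate held dish & plane
o=r.get_obs(); t=np.array(o['tcp_pos']); M=R.from_quat(o['tcp_rot']).as_matrix()
L=[]
for n in('top','scene'):
    k=cam(n)
    for ar,ce,p in reds(k,t[2]+5):
        if np.linalg.norm(p[:2]-t[:2])<40: print(n,ar,np.round(p,1)); L.append((k,ce))
if len(L)==2:
    f=lambda x:np.ravel([np.array(proj(k,x))-ce for k,ce in L])
    x=least_squares(f,t).x; print('face',x,'tool frame',M.T@(x-t))
plan6([575,-200,105],Tm(1.623),-0.5,4)
E
```

```text
scene 47 [ 518.2 -176.3  106.6]
t 38.90 [ 522.4 -178.2  100.6] phi 0.077 tilt [0.22  0.073] F [-0.3  0.8 -0.3] gap 34.0 q6 0.79
[[0.5, 0.26, 0.06, 0.013, -0.022, -0.153, -0.5], [0.46, 0.34, 0.04, 0.013, -0.022, -0.153, -0.5], [0.4, 0.4, 0.03, 0.013, -0.022, -0.153, -0.5], [0.34, 0.46, 0.01, 0.013, -0.022, -0.153, -0.5], [0.26, 0.51, 0.0, 0.013, -0.022, -0.153, -0.5]]
[[0.18, 0.54, -0.01, 0.013, -0.022, -0.153, -0.5], [0.1, 0.56, -0.02, 0.013, -0.022, -0.153, -0.5], [0.01, 0.57, -0.03, 0.013, -0.022, -0.153, -0.5], [-0.08, 0.56, -0.04, 0.013, -0.022, -0.153, -0.5], [-0.16, 0.55, -0.04, 0.013, -0.022, -0.153, -0.5]]
```

Request:
play_rows --pt "0.2 0 0 0.01 -0.09 0 -0.5" --pt "0.2 0 0 0.02 -0.09 0 -0.5" --pt "0.3 0.3 0 0.02 -0.05 -0.1 -0.5" --pt "0.5 0.3 0 0 0 -0.16 -0.5" --pt "0.5 0.3 0 0 0 -0.16 -0.5"

```text
time: 39.52
tcp_pos: [534.2, -178.1, 95.7]
tcp_rot: [0.963, 0.261, 0.007, -0.061]
ft_force: [-0.1, -0.5, 0.2]
finger_gap: 33.5
```

```bash
python3 - <<'E'
from plan import *
plan6([575,-200,105],Tm(1.623),-0.5,4)
E
```

```text
t 39.52 [ 534.2 -178.1   95.7] phi 0.526 tilt [-0.018  0.121] F [-0.1 -0.5  0.2] gap 33.5 q6 0.55
[[0.35, 0.55, -0.18, -0.011, -0.015, -0.156, -0.5], [0.26, 0.6, -0.18, -0.011, -0.015, -0.156, -0.5], [0.16, 0.63, -0.18, -0.011, -0.015, -0.156, -0.5], [0.06, 0.65, -0.17, -0.011, -0.015, -0.156, -0.5], [-0.05, 0.65, -0.16, -0.011, -0.015, -0.156, -0.5]]
[[-0.15, 0.64, -0.15, -0.011, -0.015, -0.156, -0.5], [-0.25, 0.61, -0.14, -0.011, -0.015, -0.156, -0.5]]
```

Request:
play_rows --pt "0.3 0.55 -0.2 -0.011 -0.015 -0.156 -0.5" --pt "0.25 0.6 -0.2 -0.011 -0.015 -0.156 -0.5" --pt "0.15 0.6 -0.2 -0.011 -0.015 -0.156 -0.5" --pt "0.05 0.6 -0.2 -0.011 -0.015 -0.156 -0.5" --pt "-0.05 0.6 -0.2 -0.011 -0.015 -0.156 -0.5"

```text
time: 40.15
tcp_pos: [555.8, -188.5, 98.0]
tcp_rot: [0.784, 0.62, 0.009, -0.026]
ft_force: [-0.4, -0.0, -0.9]
finger_gap: 33.9
```

Request:
play_rows --pt "-0.15 0.5 -0.15 -0.011 -0.015 -0.156 -0.5" --pt "-0.2 0.4 0 -0.011 -0.015 -0.14 -0.5" --pt "0 0 0 0 0 0 -0.5"

```text
time: 40.52
tcp_pos: [560.6, -190.5, 96.0]
tcp_rot: [0.68, 0.733, 0.013, -0.01]
ft_force: [0.9, 0.3, -0.9]
finger_gap: 33.8
```

```bash
cat > held.py <<'E'
from chk import *
from scipy.optimize import least_squares
o=r.get_obs(); t=np.array(o['tcp_pos']); M=R.from_quat(o['tcp_rot']).as_matrix()
L=[]
for n in('top','scene'):
    k=cam(n)
    for ar,ce,p in reds(k,t[2]+8):
        if np.linalg.norm(p[:2]-t[:2])<30: print(n,ar,np.round(p,1),'tool',np.round(M.T@(p-t),1)); L.append((k,ce))
E
python3 - <<'E'
from held import *
plan6([588.4,-200,60],Tm(1.623),-0.5,3)
E
```

```text
scene 13 [ 558.6 -198.6  104. ] tool [-7.6 -2.5 -8.3]
t 40.62 [ 560.6 -190.9   96.2] phi 1.644 tilt [0.001 0.032] F [-0.1  0.1 -1. ] gap 33.7 q6 -0.47
[[-0.61, 1.34, 1.8, 0.002, -0.016, 0.01, -0.5], [-0.57, 1.35, 1.8, 0.002, -0.016, 0.01, -0.5]]
```

Request:
play_rows --pt "-0.3 1.4 1.3 0 -0.02 0.01 -0.5" --pt "-0.3 1.2 1.3 0 -0.012 0.01 -0.5" --pt "0 0 1 0 0 0 -0.5" --pt "0 0 0 0 0 0 -0.5"

```text
time: 41.12
tcp_pos: [586.3, -194.1, 57.7]
tcp_rot: [0.69, 0.723, 0.002, -0.0]
ft_force: [0.1, -0.1, -0.6]
finger_gap: 33.8
```

```bash
python3 - <<'E'
from plan import *
plan6([588.4,-197,32],Tm(1.623),-0.5,2)
E
```

```text
t 41.12 [ 586.3 -194.1   57.7] phi 1.617 tilt [0.002 0.003] F [ 0.1 -0.1 -0.6] gap 33.8 q6 -0.39
[[-0.15, 0.09, 1.29, 0.001, -0.001, -0.003, -0.5], [-0.15, 0.1, 1.29, 0.001, -0.001, -0.003, -0.5]]
```

Request:
play_rows --pt "-0.15 0.1 1.2 0.001 -0.001 -0.003 -0.5" --pt "-0.15 0.1 1.1 0.001 -0.001 0 -0.5" --pt "0 0 0 0 0 0 -0.5"

```text
time: 41.5
tcp_pos: [588.1, -197.2, 33.3]
tcp_rot: [0.69, 0.724, 0.0, -0.0]
ft_force: [0.2, 0.2, -0.3]
finger_gap: 33.9
```

Request:
play_rows --pt "0 0 0.3 0 0 0 -0.5" --pt "0 0 0 0 0 0 -0.5"

```text
time: 41.75
tcp_pos: [588.1, -197.3, 30.2]
tcp_rot: [0.69, 0.724, 0.001, -0.0]
ft_force: [0.3, 0.1, -0.7]
finger_gap: 33.7
```

Request:
play_rows --pt "0 0 0.2 0 0 0 -0.5" --pt "0 0 0 0 0 0 -0.5"

```text
time: 42.0
tcp_pos: [588.4, -197.4, 28.6]
tcp_rot: [0.69, 0.724, 0.001, 0.0]
ft_force: [-0.5, -0.2, -0.2]
finger_gap: 34.2
```

```bash
python3 - <<'E'
from held import *
plan6([588.4,-197,25],Tm(1.623),-0.5,2)
E
```

```text
t 42.10 [ 588.6 -197.4   28.7] phi 1.620 tilt [0.001 0.001] F [-0.1 -0.1  0.5] gap 33.8 q6 -0.39
[[0.04, -0.01, 0.37, 0.001, -0.001, -0.003, -0.5]]
```

Continue down in small steps until contact.

Request:
play_rows --pt "0 0 0.25 0 0 0 -0.5" --pt "0 0 0 0 0 0 -0.5"

```text
time: 42.35
tcp_pos: [588.9, -197.4, 26.9]
tcp_rot: [0.69, 0.724, 0.001, 0.001]
ft_force: [-2.1, -1.2, 2.3]
finger_gap: 33.9
```

Request:
play_rows --pt "0 0 0.15 0 0 0 -0.5" --pt "0 0 0 0 0 0 -0.5"

```text
time: 42.6
tcp_pos: [589.0, -197.3, 26.9]
tcp_rot: [0.69, 0.724, 0.001, 0.001]
ft_force: [-0.7, -1.1, 1.6]
finger_gap: 33.9
```

Request:
play_rows --pt "0 0 0.15 0 0 0 -0.5" --pt "0 0 0 0 0 0 -0.5"

```text
time: 42.85
tcp_pos: [589.2, -197.4, 26.8]
tcp_rot: [0.689, 0.724, 0.001, 0.001]
ft_force: [-0.9, -0.2, 2.2]
finger_gap: 33.8
```

Request:
play_rows --pt "0 0 0 0 0 0 0.3" --pt "0 0 0 0 0 0 0.3" --pt "0 0 -3 0 0 0 0.3" --pt "2 0 -4 0 0 0 0.3" --pt "5 0 -2 0 0 0 0.3"

```text
time: 43.48
tcp_pos: [584.8, -128.3, 115.7]
tcp_rot: [0.691, 0.723, 0.0, -0.001]
ft_force: [1.2, 1.3, 0.6]
finger_gap: 55.4
```

Request:
play_rows --pt "5.5 0 0 0 0 0 0.3" --pt "5.5 0 0 0 0 0 0.3" --pt "5.5 0 0 0 0 0 0.3" --pt "5.5 0 0 0 0 0 0.3" --pt "5 0 0 0 0 0 0.3"

```text
time: 44.1
tcp_pos: [574.1, 148.7, 117.8]
tcp_rot: [0.692, 0.722, 0.002, 0.001]
ft_force: [0.9, -0.2, -0.2]
finger_gap: 55.7
```

```bash
python3 - <<'E'
from chk import *
dishes()
P=cloud(cam('scene')).reshape(-1,3);
for y in(-75,-25,25,75):
    w=np.array([C[0]-y*.053,C[1]+y]); m=np.hypot(*(P[:,:2]-w).T)<13; X=P[m]; co=np.linalg.lstsq(np.c_[X[:,:2]-w,np.ones(len(X))],X[:,2],rcond=None)[0]; print(y,np.round(co,3))
plan((568,228,90),1.623,0.3)
E
```

```text
top 73 [ 589.3 -198.7   34. ] cham [  1.  -73.7]
top 71 [580.4 -51.6  34. ] cham [-0.3 73.7]
top 71 [ 582.9 -102.9   34. ] cham [-0.4 22.3]
top 69 [ 586.5 -150.7   34. ] cham [  0.6 -25.6]
scene 48 [580.1 -50.   34. ] cham [-0.4 75.4]
scene 52 [ 582.8 -101.8   34. ] cham [-0.5 23.4]
scene 57 [ 586.1 -149.5   34. ] cham [  0.3 -24.3]
scene 57 [ 588.7 -197.    34. ] cham [  0.5 -71.9]
-75 [-4.3000e-02  1.7000e-02  3.3821e+01]
-25 [-6.8000e-02 -1.8000e-02  3.4885e+01]
25 [ 0.163 -0.063 34.966]
75 [3.2000e-02 6.6000e-02 3.4513e+01]
t 44.25 [574.  149.1 117.7] phi 1.616 tilt [0.005 0.002] F [-0.5 -0.   0.3] gap 55.1 q6 0.19
[[3.95, -0.13, 1.39, 0.002, -0.001, -0.004, 0.3], [3.95, -0.11, 1.39, 0.002, -0.001, -0.004, 0.3]]
```

Request:
play_rows --pt "3.9 -0.2 1 0 0 0 0.3" --pt "3.5 -0.2 1 0 0 -0.004 0.3" --pt "0 0 0 0 0 0 0.3" --pt "0 0 0 0 0 0 0.3"

```text
time: 44.75
tcp_pos: [567.3, 220.4, 96.5]
tcp_rot: [0.691, 0.723, 0.001, 0.001]
ft_force: [0.4, -0.2, -1.0]
finger_gap: 55.4
```

```bash
python3 - <<'E'
from plan import *
plan((568,227.5,46),1.622,0.3,2)
for n in('top','scene'):
    P=cloud(cam(n)).reshape(-1,3); m=(P[:,2]>32)&(P[:,2]<45)&(abs(P[:,0]-567)<75)&(abs(P[:,1]-227)<130)
    print(n,m.sum(),cv2.minAreaRect(P[m][:,:2].astype(np.float32)), np.round(np.percentile(P[m][:,0],[1,99])),np.round(np.percentile(P[m][:,1],[1,99])))
E
```

```text
t 44.75 [567.3 220.4  96.5] phi 1.617 tilt [0.004 0.   ] F [ 0.4 -0.2 -1. ] gap 55.4 q6 0.31
[[0.24, 0.03, 1.68, 0.001, -0.0, -0.002, 0.3], [0.24, 0.03, 1.68, 0.001, -0.0, -0.002, 0.3], [0.24, 0.03, 1.68, 0.001, -0.0, -0.002, 0.3]]
top 1056 ((568.2109375, 215.38467407226562), (119.14167022705078, 205.3824005126953), 2.914771318435669) [515. 629.] [114. 195.]
scene 1502 ((568.2389526367188, 226.70364379882812), (120.55280303955078, 233.95901489257812), 2.3062820434570312) [511. 629.] [113. 340.]
```

Request:
play_rows --pt "0.3 0 1.7 0.001 0 -0.003 0.3" --pt "0.25 0 1.7 0.001 0 -0.002 0.3" --pt "0.2 0 1.5 0 0 0 0.3" --pt "0 0 0 0 0 0 0.3"

```text
time: 45.35
tcp_pos: [567.1, 226.0, 43.7]
tcp_rot: [0.69, 0.724, 0.0, 0.0]
ft_force: [0.5, 0.3, -0.8]
finger_gap: 55.3
```

Request:
play_rows --pt "0 0 0 0 0 0 -0.2" --pt "0 0 0 0 0 0 -0.9" --pt "0 0 0 0 0 0 -0.9" --pt "0 0 0 0 0 0 -0.9" --pt "0 0 0 0 0 0 -0.9" --grip_force 80

```text
time: 45.98
tcp_pos: [567.1, 226.1, 43.9]
tcp_rot: [0.69, 0.724, 0.0, 0.0]
ft_force: [0.5, 0.1, -3.4]
finger_gap: 12.6
```

```bash
python3 -c "
from chk import *
dishes()
plan((584.5,-125,100),1.623,-0.9,4)"
```

```text
top 73 [ 589.3 -198.6   34. ] cham [  0.9 -73.5]
top 72 [580.3 -51.5  34. ] cham [-0.4 73.8]
top 70 [ 582.9 -102.7   34. ] cham [-0.4 22.5]
top 69 [ 586.5 -150.7   34. ] cham [  0.6 -25.6]
scene 48 [580.1 -50.   34. ] cham [-0.4 75.4]
scene 52 [ 582.8 -101.8   34. ] cham [-0.5 23.4]
scene 57 [ 586.1 -149.5   34. ] cham [  0.3 -24.3]
scene 57 [ 588.7 -197.    34. ] cham [  0.5 -71.9]
t 46.08 [567.1 226.1  44. ] phi 1.619 tilt [0.001 0.   ] F [ 0.4 -0.6 -2.5] gap 12.8 q6 0.31
[[-3.91, 0.01, -0.62, 0.0, 0.0, -0.0, -0.9], [-3.91, 0.0, -0.62, 0.0, 0.0, -0.0, -0.9], [-3.91, 0.0, -0.62, 0.0, 0.0, -0.0, -0.9], [-3.91, 0.0, -0.62, 0.0, 0.0, -0.0, -0.9], [-3.91, -0.0, -0.62, 0.0, 0.0, -0.0, -0.9]]
[[-3.91, -0.0, -0.62, 0.0, 0.0, -0.0, -0.9], [-3.91, -0.01, -0.62, 0.0, 0.0, -0.0, -0.9], [-3.91, -0.01, -0.62, 0.0, 0.0, -0.0, -0.9], [-3.91, -0.01, -0.62, 0.0, 0.0, -0.0, -0.9]]
```

Request:
play_rows --pt "0 0 -1 0 0 0 -0.9" --pt "0 0 -2.5 0 0 0 -0.9" --pt "-1.5 0 -2.5 0 0 0 -0.9" --pt "-3.5 0 0 0 0 0 -0.9" --pt "-4.2 0 0 0 0 0 -0.9"

```text
time: 46.7
tcp_pos: [572.3, 134.9, 108.4]
tcp_rot: [0.688, 0.726, 0.001, 0.001]
ft_force: [0.4, -1.2, -2.6]
finger_gap: 12.7
```

Request:
play_rows --pt "-4.2 0 0 0 0 0 -0.9" --pt "-4.2 0 0 0 0 0 -0.9" --pt "-4.2 0 0 0 0 0 -0.9" --pt "-4.2 0 0 0 0 0 -0.9" --pt "-4 0 0 0 0 0 -0.9"

```text
time: 47.32
tcp_pos: [584.5, -79.2, 112.6]
tcp_rot: [0.688, 0.726, 0.003, 0.003]
ft_force: [0.1, 0.7, -3.2]
finger_gap: 12.7
```

```bash
python3 -c "
from plan import *
plan((584.5,-125,100),1.623,-0.9,2.5)"
```

```text
t 47.33 [584.5 -79.2 112.6] phi 1.625 tilt [0.008 0.001] F [ 0.1  0.7 -3.2] gap 12.7 q6 -0.21
[[-2.28, -0.13, 0.63, 0.004, -0.0, 0.001, -0.9], [-2.28, -0.12, 0.63, 0.004, -0.0, 0.001, -0.9]]
```

Request:
play_rows --pt "-2.2 -0.1 0.6 0.005 0 0 -0.9" --pt "-1.6 -0.1 0.6 0.002 0 0 -0.9" --pt "0 0 0.6 0 0 0 -0.9" --pt "0 0 0 0 0 0 -0.9"

```text
time: 47.82
tcp_pos: [585.0, -120.9, 95.8]
tcp_rot: [0.689, 0.725, 0.001, 0.001]
ft_force: [-0.3, -0.0, -2.2]
finger_gap: 12.6
```

```bash
python3 -c "
from chk import *
dishes()
plan((584.5,-125.5,70),1.624,-0.9,1)"
```

```text
t 47.92 [ 585.4 -120.7   96.2] phi 1.622 tilt [ 0.004 -0.   ] F [ 0.5  0.1 -3. ] gap 12.6 q6 -0.28
[[-0.16, -0.04, 0.87, 0.001, 0.0, -0.001, -0.9], [-0.16, -0.04, 0.87, 0.001, 0.0, -0.001, -0.9], [-0.16, -0.04, 0.87, 0.001, 0.0, -0.001, -0.9]]
```

Request:
play_rows --pt "-0.3 -0.1 0.8 0.001 0 0.002 -0.9" --pt "-0.2 0 0.8 0.001 0 0 -0.9" --pt "-0.1 0 0.6 0 0 0 -0.9" --pt "0 0 0 0 0 0 -0.9"

```text
time: 48.42
tcp_pos: [584.8, -125.6, 72.6]
tcp_rot: [0.689, 0.725, 0.001, 0.001]
ft_force: [-0.0, 0.9, -2.9]
finger_gap: 12.3
```

```bash
python3 - <<'E'
from mk import *
plan((584.5,-125.5,62),1.624,-0.9,1)
for n in('top','scene'):
    k=cam(n); p=k['pixels'].astype(int); red=p[...,0]-(p[...,1]+p[...,2])/2
    m=(red>14).astype(np.uint8); nn,l,s,ce=cv2.connectedComponentsWithStats(m)
    for i in range(1,nn):
        w=ray(k,*ce[i],34)
        if s[i,4]>8 and -280<w[1]<0 and 480<w[0]<690: print(n,s[i,4],np.round(w[:2]),ch(w))
E
```

```text
t 48.42 [ 584.8 -125.6   72.6] phi 1.622 tilt [ 0.002 -0.   ] F [-0.   0.9 -2.9] gap 12.3 q6 -0.28
[[0.01, -0.02, 0.53, 0.001, 0.0, -0.001, -0.9], [0.01, -0.01, 0.53, 0.001, 0.0, -0.001, -0.9]]
scene 18 [ 631. -278.] [  38.5 -155.5]
```

Request:
play_rows --pt "0 0 0.4 0 0 0 -0.9" --pt "0 0 0.4 0 0 0 -0.9" --pt "0 0 0 0 0 0 -0.9"

```text
time: 48.9
tcp_pos: [585.6, -125.7, 65.1]
tcp_rot: [0.689, 0.725, 0.001, 0.002]
ft_force: [0.3, -0.6, -2.9]
finger_gap: 12.4
```

Request:
play_rows --pt "0 0 0.2 0 0 0 -0.9" --pt "0 0 0 0 0 0 -0.9"

```text
time: 49.15
tcp_pos: [585.7, -125.8, 63.1]
tcp_rot: [0.689, 0.725, 0.001, 0.002]
ft_force: [-0.5, 0.4, -2.6]
finger_gap: 12.4
```

```bash
python3 -c "
from plan import *
plan((584.5,-125.5,60),1.624,-0.9,1)"
```

```text
t 49.15 [ 585.7 -125.8   63.1] phi 1.622 tilt [ 0.004 -0.001] F [-0.5  0.4 -2.6] gap 12.4 q6 -0.28
[[0.03, -0.11, 0.31, 0.004, 0.001, -0.002, -0.9]]
```

Request:
play_rows --pt "0 -0.05 0.2 0.002 0 0 -0.9" --pt "0 0 0 0 0 0 -0.9"

```text
time: 49.4
tcp_pos: [585.2, -125.8, 61.0]
tcp_rot: [0.689, 0.725, 0.0, 0.001]
ft_force: [-0.3, 0.9, -3.3]
finger_gap: 12.4
```

Request:
play_rows --pt "0 -0.05 0.15 0 0 0 -0.9" --pt "0 0 0 0 0 0 -0.9"

```text
time: 49.65
tcp_pos: [585.1, -125.9, 60.0]
tcp_rot: [0.689, 0.725, 0.001, 0.001]
ft_force: [0.2, -0.7, -3.0]
finger_gap: 12.6
```

Request:
play_rows --pt "0 0 0.1 0 0 0 -0.9" --pt "0 0 0 0 0 0 -0.9"

```text
time: 49.9
tcp_pos: [585.2, -125.9, 60.0]
tcp_rot: [0.689, 0.725, 0.001, 0.001]
ft_force: [0.1, 0.6, -3.8]
finger_gap: 12.6
```

Request:
play_rows --pt "0 0 0.1 0 0 0 -0.9" --pt "0 0 0 0 0 0 -0.9" --pt "0 0 0 0 0 0 -0.3" --pt "0 0 0 0 0 0 0.2" --pt "0 0 0 0 0 0 0.2"

```text
time: 50.52
tcp_pos: [586.0, -126.2, 60.0]
tcp_rot: [0.689, 0.725, 0.001, 0.002]
ft_force: [-0.1, 0.8, -0.4]
finger_gap: 50.9
```

Request:
play_rows --pt "0 0 -2 0 0 0 0.2" --pt "0 0 -4 0 0 0 0.2" --pt "0 0 -2 0 0 0 0.2" --pt "0 0 0 0 0 0 -1" --pt "0 0 0 0 0 0 -1"

```text
time: 51.15
tcp_pos: [586.4, -126.2, 146.0]
tcp_rot: [0.689, 0.725, 0.002, 0.003]
ft_force: [-0.1, 0.9, -0.3]
finger_gap: 15.8
```

```bash
cat > lid.py <<'E'
from mk import *
for n in('top','scene'):
    c=cam(n); P=cloud(c).reshape(-1,3)
    q=P-[*C,0]; X=q[:,0]*np.cos(a)+q[:,1]*np.sin(a); Y=-q[:,0]*np.sin(a)+q[:,1]*np.cos(a)
    for sx in(-1,1):
        print(n,sx,[(y0,int(m.sum()),round(float(np.median(P[m,2])),1)) for y0 in(-95,-50,0,50,95) for m in [(abs(X-sx*38)<12)&(abs(Y-y0)<12)&(P[:,2]<80)&(P[:,2]>35)] if m.sum()>15])
    m=(abs(X)<75)&(abs(Y)<130)&(P[:,2]>38)&(P[:,2]<62)
    print(n,'rect cham',cv2.minAreaRect(np.c_[X[m],Y[m]].astype(np.float32)))
E
python3 lid.py; python3 -c "
from plan import *
plan((584.5,-125.5,150),1.624,-0.9,2)"
```

```text
top -1 [(95, 72, 53.6)]
top 1 [(50, 75, 54.3), (95, 74, 55.3)]
top rect cham ((1.5940780639648438, 10.353889465332031), (118.49530029296875, 207.45455932617188), 0.22200602293014526)
scene -1 [(-95, 55, 54.3), (-50, 52, 54.5), (0, 51, 53.7), (95, 50, 54.0)]
scene 1 [(-95, 62, 53.6), (-50, 54, 53.3), (0, 54, 53.6), (50, 55, 53.6), (95, 48, 54.4)]
scene rect cham ((0.2603721618652344, 1.1087875366210938), (232.166015625, 121.93506622314453), 89.59193420410156)
t 51.25 [ 586.2 -126.2  145.4] phi 1.622 tilt [ 0.006 -0.002] F [ 0.3  0.4 -0.3] gap 1.0 q6 -0.28
[[0.08, -0.17, -0.46, 0.006, 0.002, -0.002, -0.9]]
```

Request:
play_rows --pt "3.4 1.6 1.5 0.003 0 0 -1" --pt "3.4 1.6 2 0.003 0 0 -1" --pt "2.8 1.3 2 0 0 0 -1" --pt "0 0 0 0 0 0 -1"

```text
time: 51.75
tcp_pos: [625.7, -26.2, 85.3]
tcp_rot: [0.69, 0.724, -0.002, -0.001]
ft_force: [-0.9, -0.2, -0.1]
finger_gap: 0.2
```

```bash
python3 -c "
from plan import *
plan((628,-21.7,60),1.624,-1,1)"
```

```text
t 51.75 [625.7 -26.2  85.3] phi 1.620 tilt [-0.005 -0.002] F [-0.9 -0.2 -0.1] gap 0.2 q6 -0.11
[[0.15, 0.09, 0.84, -0.002, 0.001, -0.001, -1], [0.15, 0.09, 0.84, -0.002, 0.001, -0.001, -1], [0.15, 0.08, 0.84, -0.002, 0.001, -0.001, -1]]
```

Request:
play_rows --pt "0.2 0.1 0.9 0 0 0 -1" --pt "0.15 0.1 0.9 0 0 0 -1" --pt "0.1 0 0.6 0 0 0 -1" --pt "0 0 0.3 0 0 0 -1" --pt "0 0 0 0 0 0 -1"

```text
time: 52.38
tcp_pos: [626.5, -24.0, 56.4]
tcp_rot: [0.69, 0.723, -0.003, -0.001]
ft_force: [-0.5, -0.1, -0.2]
finger_gap: 0.3
```

Request:
play_rows --pt "0 0 0.4 0 0 0 -1" --pt "0 0 0.4 0 0 0 -1"

```text
time: 52.62
tcp_pos: [628.3, -23.6, 50.8]
tcp_rot: [0.691, 0.723, -0.001, -0.0]
ft_force: [-2.8, 5.8, 14.2]
finger_gap: 0.3
```

Request:
play_rows --pt "0 0 0.4 0 0 0 -1" --pt "0 0 0.4 0 0 0 -1"

```text
time: 52.88
tcp_pos: [629.5, -23.0, 48.5]
tcp_rot: [0.691, 0.723, -0.0, 0.0]
ft_force: [-17.8, -1.2, 49.0]
finger_gap: -0.0
```

Request:
play_rows --pt "0 0 -2 0 0 0 -1" --pt "0 -3.2 0 0 0 0 -1" --pt "0 -3.3 0 0 0 0 -1" --pt "0 -2.8 0 0 0 0 -1" --pt "0 0 0 0 0 0 -1"

```text
time: 53.5
tcp_pos: [536.2, -27.5, 71.6]
tcp_rot: [0.691, 0.723, 0.002, 0.003]
ft_force: [0.2, -0.5, -0.3]
finger_gap: -0.2
```

```bash
python3 -c "
from plan import *
plan((530.5,-26.9,58),1.624,-1,1)"
```

```text
t 53.50 [536.2 -27.5  71.6] phi 1.617 tilt [ 0.006 -0.001] F [ 0.2 -0.5 -0.3] gap -0.2 q6 -0.12
[[0.05, -0.29, 0.68, 0.003, 0.001, -0.004, -1], [0.05, -0.29, 0.68, 0.003, 0.001, -0.004, -1]]
```

Request:
play_rows --pt "0 -0.3 0.7 0.003 0 -0.004 -1" --pt "0 -0.3 0.7 0.003 0 0 -1" --pt "0 0 0.2 0 0 0 -1" --pt "0 0 0.4 0 0 0 -1"

```text
time: 54.0
tcp_pos: [533.9, -27.5, 51.1]
tcp_rot: [0.689, 0.724, 0.001, 0.002]
ft_force: [-3.5, 6.2, 12.4]
finger_gap: 0.2
```

Request:
play_rows --pt "0 0 0.35 0 0 0 -1" --pt "0 0 0.35 0 0 0 -1"

```text
time: 54.25
tcp_pos: [534.0, -27.0, 47.9]
tcp_rot: [0.689, 0.725, 0.0, 0.001]
ft_force: [-20.9, -0.6, 75.6]
finger_gap: -0.3
```

Request:
play_rows --pt "0 0 0.3 0 0 0 -1"

```text
time: 54.38
tcp_pos: [533.9, -27.0, 48.1]
tcp_rot: [0.689, 0.725, -0.0, 0.001]
ft_force: [-13.9, 0.5, 42.4]
finger_gap: -0.1
```

Request:
play_rows --pt "0 0 -2 0 0 0 -1" --pt "-4.5 0 0 0 0 0 -1" --pt "-5 0 0 0 0 0 -1" --pt "-5 -0.2 0 0 0 0 -1" --pt "-4.7 -0.2 0 0 0 0 -1"

```text
time: 55.0
tcp_pos: [543.7, -221.4, 70.2]
tcp_rot: [0.686, 0.727, 0.001, 0.003]
ft_force: [-0.0, -0.4, 0.8]
finger_gap: 0.3
```

Request:
play_rows --pt "0 0 0 0 0 0 -1" --pt "0 0 0 0 0 0 -1"

```text
time: 55.25
tcp_pos: [544.1, -224.4, 69.7]
tcp_rot: [0.688, 0.726, 0.001, 0.003]
ft_force: [-0.1, -0.3, 0.2]
finger_gap: 0.3
```

```bash
python3 -c "
from plan import *
plan((541,-228,57),1.624,-1,1)"
```

```text
t 55.25 [ 544.1 -224.4   69.7] phi 1.624 tilt [ 0.007 -0.002] F [-0.1 -0.3  0.2] gap 0.3 q6 -0.47
[[-0.17, -0.17, 0.64, 0.003, 0.001, -0.0, -1], [-0.17, -0.16, 0.64, 0.003, 0.001, -0.0, -1]]
```

Request:
play_rows --pt "-0.2 -0.2 0.7 0.003 0 0 -1" --pt "-0.1 -0.1 0.6 0.003 0 0 -1" --pt "0 0 0.2 0 0 0 -1" --pt "0 0 0.3 0 0 0 -1"

```text
time: 55.75
tcp_pos: [540.5, -225.4, 51.4]
tcp_rot: [0.686, 0.728, -0.002, 0.0]
ft_force: [-9.5, -7.3, 18.6]
finger_gap: -0.4
```

Request:
play_rows --pt "0 0 0.3 0 0 0 -1" --pt "0 0 0.25 0 0 0 -1"

```text
time: 56.0
tcp_pos: [539.4, -226.2, 48.4]
tcp_rot: [0.685, 0.728, -0.004, 0.0]
ft_force: [-8.3, 1.1, 26.7]
finger_gap: 0.0
```

Request:
play_rows --pt "0 0 0.25 0 0 0 -1"

```text
time: 56.12
tcp_pos: [539.5, -226.3, 48.3]
tcp_rot: [0.685, 0.728, -0.004, 0.0]
ft_force: [-9.4, 2.5, 34.2]
finger_gap: -0.1
```

Request:
play_rows --pt "0 0 0.25 0 0 0 -1"

```text
time: 56.25
tcp_pos: [539.5, -226.3, 48.3]
tcp_rot: [0.685, 0.729, -0.004, 0.001]
ft_force: [-8.4, 0.6, 28.4]
finger_gap: -0.1
```

Third corner is down. The last one is (+x, −y).

Request:
play_rows --pt "0 0 -2 0 0 0 -1" --pt "0 3.2 0 0 0 0 -1" --pt "0 3.3 0 0 0 0 -1" --pt "0 2.8 0 0 0 0 -1" --pt "0 0 0 0 0 0 -1"

```text
time: 56.88
tcp_pos: [634.7, -217.8, 69.2]
tcp_rot: [0.684, 0.729, -0.004, 0.001]
ft_force: [-1.2, -0.7, 0.3]
finger_gap: -0.0
```

```bash
python3 -c "
from plan import *
plan((638,-223.5,57),1.624,-1,1)"
```

```text
t 56.88 [ 634.7 -217.8   69.2] phi 1.635 tilt [-0.005 -0.006] F [-1.2 -0.7  0.3] gap -0.0 q6 -0.40
[[-0.29, 0.15, 0.61, -0.002, 0.003, 0.005, -1], [-0.29, 0.15, 0.61, -0.002, 0.003, 0.005, -1]]
```

Request:
play_rows --pt "-0.3 0.1 0.7 -0.002 0.003 0.005 -1" --pt "-0.3 0.1 0.6 -0.002 0.003 0.004 -1" --pt "0 0 0.2 0 0 0 -1" --pt "0 0 0.3 0 0 0 -1"

```text
time: 57.38
tcp_pos: [634.9, -224.2, 50.9]
tcp_rot: [0.688, 0.726, -0.0, -0.001]
ft_force: [-1.1, 2.3, 9.9]
finger_gap: 0.4
```

Request:
play_rows --pt "0 0 0.3 0 0 0 -1" --pt "0 0 0.25 0 0 0 -1"

```text
time: 57.62
tcp_pos: [635.8, -224.4, 48.0]
tcp_rot: [0.689, 0.725, 0.001, 0.0]
ft_force: [-4.0, 5.1, 21.6]
finger_gap: -0.2
```

Request:
play_rows --pt "0 0 0.25 0 0 0 -1"

```text
time: 57.75
tcp_pos: [635.8, -224.4, 48.0]
tcp_rot: [0.689, 0.725, 0.001, 0.0]
ft_force: [-8.6, 4.5, 27.3]
finger_gap: 0.1
```

Request:
play_rows --pt "0 0 0.25 0 0 0 -1"

```text
time: 57.88
tcp_pos: [635.8, -224.4, 48.0]
tcp_rot: [0.689, 0.725, 0.002, 0.0]
ft_force: [-5.9, 4.1, 20.4]
finger_gap: 0.1
```

Request:
play_rows --pt "0 0 -2 0 0 0 -1" --pt "4.5 0 0 0 0 0 -1" --pt "5 0 0 0 0 0 -1" --pt "5 0 0 0 0 0 -1" --pt "4.7 0 0 0 0 0 -1"

```text
time: 58.5
tcp_pos: [626.2, -33.4, 72.4]
tcp_rot: [0.692, 0.722, 0.003, 0.002]
ft_force: [0.1, -0.3, 0.3]
finger_gap: -0.3
```

Request:
play_rows --pt "0 0 0 0 0 0 -1" --pt "0 0 0.8 0 0 0 -1" --pt "0 0 0.6 0 0 0 -1"

```text
time: 58.88
tcp_pos: [626.4, -32.2, 59.1]
tcp_rot: [0.691, 0.723, 0.003, 0.003]
ft_force: [0.5, 0.6, -0.4]
finger_gap: 0.0
```

```bash
python3 lid.py; python3 -c "
from plan import *
plan((628,-22,50),1.624,-1,1)"
```

```text
top -1 [(-95, 75, 47.7), (-50, 76, 48.2), (0, 20, 47.5)]
top 1 [(-95, 71, 47.9), (-50, 73, 47.9)]
top rect cham ((0.9867019653320312, -60.138916015625), (108.89456176757812, 118.398681640625), 89.34800720214844)
scene -1 [(-95, 56, 48.5), (-50, 52, 47.8), (0, 52, 48.1), (50, 46, 47.5), (95, 52, 47.8)]
scene 1 [(-95, 59, 48.4), (-50, 53, 48.4), (0, 58, 48.3), (50, 51, 48.4)]
scene rect cham ((1.4339790344238281, -0.0873565673828125), (122.11949920654297, 229.09869384765625), 0.5845376253128052)
t 58.98 [626.  -32.3  58.6] phi 1.614 tilt [0.008 0.001] F [ 0.9 -0.2  0. ] gap -0.2 q6 -0.12
[[0.51, 0.12, 0.43, 0.004, -0.0, -0.005, -1], [0.51, 0.13, 0.43, 0.004, -0.0, -0.005, -1]]
```

Depth puts the lid top at 48 mm all round. I'll press the first corner once more to be sure.

Request:
play_rows --pt "0.5 0.1 0.3 0.004 0 -0.005 -1" --pt "0.4 0.1 0.3 0 0 0 -1" --pt "0 0 0.3 0 0 0 -1" --pt "0 0 0.25 0 0 0 -1"

```text
time: 59.48
tcp_pos: [628.1, -24.2, 47.9]
tcp_rot: [0.69, 0.724, 0.001, 0.001]
ft_force: [-10.6, 0.2, 33.8]
finger_gap: -0.3
```

Request:
play_rows --pt "0 0 0.3 0 0 0 -1"

```text
time: 59.6
tcp_pos: [628.2, -24.2, 47.9]
tcp_rot: [0.69, 0.724, 0.001, 0.001]
ft_force: [-13.9, 0.3, 39.0]
finger_gap: -0.1
```

Request:
play_rows --pt "0 0 0.3 0 0 0 -1"

```text
time: 59.72
tcp_pos: [628.2, -24.2, 47.9]
tcp_rot: [0.69, 0.724, 0.001, 0.001]
ft_force: [-11.0, -0.0, 28.6]
finger_gap: 0.3
```

Request:
play_rows --pt "0 0 -3 0 0 0 -1" --pt "0 0 -5 0 0 0 -1" --pt "0 0 -4 0 0 0 -1"

```text
time: 60.1
tcp_pos: [625.6, -24.1, 168.4]
tcp_rot: [0.69, 0.724, -0.001, -0.002]
ft_force: [0.4, 0.4, 0.1]
finger_gap: -0.4
```

```bash
python3 -c "
from plan import *
plan((585,-282,150),1.624,-1,5)"
```

```text
t 60.10 [625.6 -24.1 168.4] phi 1.618 tilt [-0.004  0.001] F [0.4 0.4 0.1] gap -0.4 q6 -0.11
[[-4.26, -0.88, 0.31, -0.001, -0.0, -0.001, -1], [-4.26, -0.88, 0.31, -0.001, -0.0, -0.001, -1], [-4.26, -0.89, 0.31, -0.001, -0.0, -0.001, -1], [-4.26, -0.89, 0.31, -0.001, -0.0, -0.001, -1], [-4.26, -0.9, 0.31, -0.001, -0.0, -0.001, -1]]
[[-4.26, -0.9, 0.31, -0.001, -0.0, -0.001, -1]]
```

Request:
play_rows --pt "-4.3 -0.9 0 0 0 0 -1" --pt "-4.3 -0.9 0 0 0 0 -1" --pt "-4.3 -0.9 0 0 0 0 -1" --pt "-4.3 -0.9 0 0 0 0 -1" --pt "-4.2 -0.9 0 0 0 0 -1"

```text
time: 60.72
tcp_pos: [594.0, -243.2, 173.7]
tcp_rot: [0.688, 0.726, 0.002, 0.003]
ft_force: [1.0, 0.0, 0.3]
finger_gap: 0.3
```

Request:
play_rows --pt "-3.3 -0.9 0.5 0 0 0 -1" --pt "0 0 0.5 0 0 0 -1" --pt "0 0 0 0 0 0 -1"

```text
time: 61.1
tcp_pos: [585.8, -280.4, 163.1]
tcp_rot: [0.689, 0.725, 0.002, 0.003]
ft_force: [-0.1, -0.2, 0.3]
finger_gap: -0.2
```

```bash
python3 -c "
from plan import *
plan((578,-281.5,120),1.624,-1,2)"
```

```text
t 61.10 [ 585.8 -280.4  163.1] phi 1.621 tilt [ 0.007 -0.001] F [-0.1 -0.2  0.3] gap -0.2 q6 -0.52
[[-0.02, -0.27, 1.43, 0.002, 0.0, -0.001, -1], [-0.02, -0.27, 1.43, 0.002, 0.0, -0.001, -1], [-0.02, -0.26, 1.44, 0.002, 0.0, -0.001, -1]]
```

Request:
play_rows --pt "0 -0.4 1.5 0.003 0 0 -1" --pt "0 -0.3 1.5 0.002 0 0 -1" --pt "0 -0.1 1.4 0 0 0 -1" --pt "0 0 0.3 0 0 0 -1"

```text
time: 61.6
tcp_pos: [577.6, -277.6, 112.2]
tcp_rot: [0.688, 0.726, -0.0, 0.0]
ft_force: [0.7, 0.6, 0.6]
finger_gap: 0.1
```

Request:
play_rows --pt "0 -0.8 0.85 0 0 0 -1" --pt "0 -0.8 1.0 0 0 0 -1" --pt "0 -0.65 1.1 0 0 0 -1" --pt "0 -0.45 1.2 0 0 0 -1"

```text
time: 62.1
tcp_pos: [547.5, -279.7, 72.0]
tcp_rot: [0.687, 0.726, -0.002, -0.001]
ft_force: [-1.6, -0.4, 1.5]
finger_gap: -0.1
```

```bash
python3 -c "
from plan import *
plan((547.5,-283,50),1.624,-1,1.2)"
```

```text
t 62.10 [ 547.5 -279.7   72. ] phi 1.626 tilt [-0.004 -0.001] F [-1.6 -0.4  1.5] gap -0.1 q6 -0.54
[[-0.16, -0.0, 1.1, -0.002, 0.001, 0.001, -1], [-0.16, -0.01, 1.1, -0.002, 0.001, 0.001, -1]]
```

Force reads about 1.5 N, so the lever is following. I'll finish lowering it.

Request:
play_rows --pt "-0.1 0 1.0 0 0 0 -1" --pt "-0.1 0 0.8 0 0 0 -1" --pt "0 0 0.3 0 0 0 -1"

```text
time: 62.48
tcp_pos: [547.5, -281.8, 49.0]
tcp_rot: [0.687, 0.727, -0.002, -0.001]
ft_force: [-7.5, 1.8, 21.2]
finger_gap: 0.1
```

Request:
play_rows --pt "0 0 0.25 0 0 0 -1" --pt "0 0 0.2 0 0 0 -1"

```text
time: 62.72
tcp_pos: [547.5, -282.0, 48.7]
tcp_rot: [0.687, 0.727, -0.002, -0.002]
ft_force: [-8.9, 3.6, 25.8]
finger_gap: 0.0
```

Request:
play_rows --pt "0 0 0.2 0 0 0 -1"

```text
time: 62.85
tcp_pos: [547.5, -281.9, 49.0]
tcp_rot: [0.687, 0.727, -0.002, -0.002]
ft_force: [-8.8, 3.5, 21.5]
finger_gap: -0.1
```

At its stop (z 49–50, 25 N). I'll withdraw and run the final check.

Request:
play_rows --pt "0 0 -3 0 0 0 -1" --pt "0 0 -5 0 0 0 -1" --pt "0 -5 -4 0 0 0 -1" --pt "-4 -5 0 0 0 0 -1" --pt "-5 -4 0 0 0 0 -1"

```text
time: 63.48
tcp_pos: [418.7, -379.7, 174.0]
tcp_rot: [0.684, 0.73, -0.002, 0.002]
ft_force: [1.6, -0.2, -0.3]
finger_gap: 0.1
```

Request:
play_rows --pt "-5 -3 0 0 0 0 -1" --pt "-4 0 0 0 0 0 -1" --pt "0 0 0 0 0 0 -1" --pt "0 0 0 0 0 0 -1"

```text
time: 63.98
tcp_pos: [392.2, -478.0, 175.4]
tcp_rot: [0.686, 0.728, -0.002, 0.005]
ft_force: [0.1, 0.5, -0.5]
finger_gap: -0.2
```

```bash
python3 lid.py; python3 - <<'E'
from mk import *
s=cam('scene');c=cam('top')
A=cv2.resize(s['pixels'][150:280,160:320,::-1],(480,390),interpolation=cv2.INTER_CUBIC);B=cv2.resize(c['pixels'][145:235,260:390,::-1],(320,222),interpolation=cv2.INTER_CUBIC)
im=np.zeros((390,800,3),np.uint8); im[:,:480]=A; im[:222,480:]=cv2.convertScaleAbs(B,alpha=1.6); cv2.imwrite('pics/v13.png',im)
pv=np.array([547.5,-283,50])+74.6*np.array([.9986,.052,0])-[0,0,8]
for t in(0,.1): print(t,proj(s,pv+75*np.array([-np.cos(t)*.9986,-np.cos(t)*.052,np.sin(t)])))
g=cv2.cvtColor(s['pixels'],cv2.COLOR_RGB2GRAY)[232:262,172:200]
n,l,st,ce=cv2.connectedComponentsWithStats((g<50).astype(np.uint8)); print([(st[i,4],ce[i]+[172,232]) for i in range(1,n) if st[i,4]>5])
P=cloud(c).reshape(-1,3); m=np.hypot(P[:,0]-547.5,P[:,1]+283)<7; print('tip top z',np.median(P[m,2]))
E
```

```text
top -1 [(-95, 76, 47.9), (-50, 74, 47.9), (0, 72, 49.1), (50, 70, 48.6), (95, 79, 48.3)]
top 1 [(-95, 72, 48.6), (-50, 71, 48.2), (0, 68, 47.8), (50, 77, 48.3), (95, 80, 48.3)]
top rect cham ((1.2676734924316406, -0.08092498779296875), (228.67092895507812, 119.1453628540039), 89.58655548095703)
scene -1 [(-95, 53, 48.1), (-50, 56, 48.2), (0, 55, 47.3), (50, 50, 48.4), (95, 47, 48.8)]
scene 1 [(-95, 60, 48.1), (-50, 56, 48.6), (0, 56, 47.9), (50, 52, 46.8), (95, 47, 48.3)]
scene rect cham ((2.1193618774414062, 0.4168701171875), (230.3984832763672, 122.33294677734375), 89.98499298095703)
0 (np.float64(182.68163629325096), np.float64(247.1183612191506))
0.1 (np.float64(182.4599762317793), np.float64(246.25495388082902))
[]
tip top z 47.991458938875255
```

View pics/v13.png

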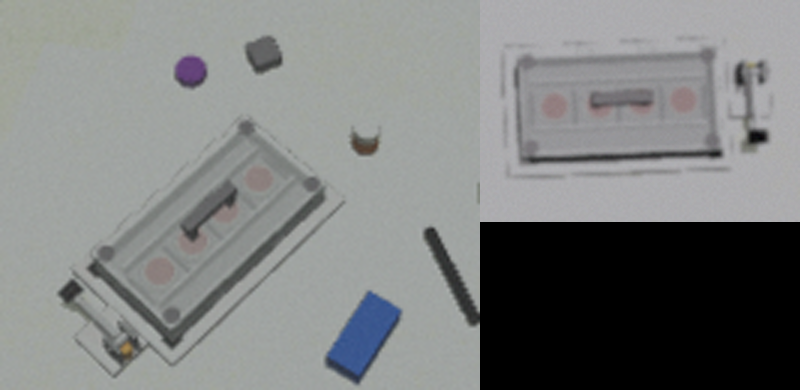

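The picture shows the four dishes in a row under the flat lid. The lever tip is at scene pixel (183,247), and (182.7,247.1) is expected for fully lowered.

```bash
python3 -c "
from bench import r
print(r.close_job(), r.get_obs()['time'])"
```

```text
the job is handed in; nothing more can be done
the job is handed in; nothing more can be done
```

The job is finished and handed in: vent raised, four dishes placed, lid on and pressed down, vent lowered, at about 64 s of the 210 s.

**What went wrong on the way:**
- The dish on station 0 was knocked onto the gasket rail after I had placed it.
- I only noticed when the lid touched that dish, at about 8–11 N. I set the lid on the bench, put the dish back flat on its ring, and then fitted the lid.
- One press on the second corner peaked at about 76 N at the wrist, harder than needed but under the 120 N limit.

**Last checks:**
- **Lid:** the top is about 48 mm above the bench all round in both views, from 54 mm on the fresh gasket. That matches sealed. It is centred to about 1–2 mm and lined up with the stage.
- **Dishes:** just before the lid went on, all four were within about 0.5–1 mm of centre across the stage. Along it, stations 0 and 2 were about 2 mm off and the other two within 1 mm. The two views disagree by about 1.5 mm. The final picture shows all four still in a row under the lid.
- **Vent:** it was raised to its stop first. After the corners were pressed it was lowered to its stop, with about 25 N on it, and the tip is at the pixel expected for fully lowered.
- **Other things on the bench:** I did not touch them. Those in the last picture look undisturbed, but I did not measure them again.

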